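# Fit the relays to the pump controller's rail and re-arm the pump

## Robot

A 6-joint arm with a two-finger parallel gripper is mounted at the origin on a cart in front of the work surface, level with it; the furniture and walls round the work are solid. World frame = base frame: x ahead of the robot, y to its left, z up, the work surface at z = 0. Lengths are in m, angles in rad, forces in N, time in s.
With the tool pointing down it reaches from about 0.3 to 0.775 m from the base axis. Payload 14.6 kg.
Tool frame: the origin (TCP) lies on the centre line of the jaws, within the pads' length; the fingertips stand 17 mm ahead of it and the grasp point (between the pads) lies 2 mm behind it; z points along the fingers, x is the direction in which the jaws open and shut, and the axes are right-handed (so a half turn about z gives the same grasp; the last joint's range is limited). The gripper opens to 94 mm and grips with 3 to 60 N. Pads are 16 mm wide; open, the fingers measure 119 mm over their backs; the gripper's body (75 mm by 177 mm) begins 78 mm behind the grasp point.
Start: joints at [-1.228, 0.3, 1.521, -0, 1.321, -0.067], TCP at [0.219, -0.504, 0.222] pointing down, gripper open.
Joint ranges: [-3.03, 3.03], [-0.79, 2.21], [0.23, 2.52], [-1.04, 4.18], [0, 3.07], [-2.55, 2.55]. Speed limits (rad/s): [2.22, 2.22, 2.57, 3.14, 3.14, 3.14].

## Interface

Orientations are given as [roll, pitch, yaw] about the fixed x, y, z axes, in that order (R = Rz(yaw) Ry(pitch) Rx(roll)).
In Python, from station import ctrl gives the robot as it stands. The module is installed in compiled form; this text tells all that it offers.
- The arm moves only by the tool drive_tool, never from a script. Its argument "increments" is a list of rows, each a list of 3 entries, a list of its own where there are three numbers: the turn, a rotation vector about the tool's x, y, z in degrees, then the shift along the tool's x, y, z in mm, then the opening, from 0 (shut) to 1 (fully open). In form: [[[ax, ay, az], [dx, dy, dz], hand], ...]. A call has 1 to 20 rows; each row shifts and turns the commanded pose from where the row before left it, along the tool's axes as they then stand; what a row does not reach is not made up. A row lasts 1/8 s, in which the tool goes at most 62.5 mm and 10.7 degrees, less where a joint would pass 70% of its speed; a pose out of reach is approached as far as the arm can. A call with a gripper value outside its range is refused whole. The fingers move at their own pace and stop on an object; "squeeze" is the grip in N (left out, the last holds). Time passes only in rows, so rows that do not move let the fingers close. It gives the time, the measured TCP pose, the force and the opening at its end, in the units of the state.
- ctrl.get_obs(): the state, without advancing time (a new reading comes with each control period).
- ctrl.camera(name): name is "scene" or "top"; returns the picture (384x512x3 uint8, red, green, blue); there is no depth.
- ctrl.calibration(name): a dict with "fx", "fy", "cx", "cy" (pixels), "rvec" (rotation vector, rad) and "tvec" (3), from world to camera coordinates, as OpenCV has them. Camera axes: x right, y down, z forward; pixel columns grow to the right and rows downward; lengths in m; the calibration is good to about 2 mm. A picture is of the moment at which its call begins. calibration takes no time and is no camera call.
- ctrl.hand_in(): hands the job in, once; it reports no verdict.
The state is a dict: "time_s": time; "qpos": joint angles; "joint_vel": joint speeds; "tau": joint torques, N m; "ee_pos": TCP position; "eef_rot": TCP orientation; "force": force on the tool from outside, world axes, zero at the start; "moment": the same for the moment, N m; "grip_width": finger opening in m.
Only numpy, scipy, OpenCV 4.12 (cv2) and the standard library are available. Lean on these libraries where they do the work, as an engineer would, in place of code of your own. Each camera call takes 0.05 s, during which the arm holds its last target.

## Task

Make the pump controller safe first: lift the switch guard, flip the toggle beneath it to the left (off) and drop the guard shut. Then fit every relay lying on the bench to the sloping rail, anywhere along it: hook its lip over the rail's upper edge and tilt it down until the foot clip snaps under the lower edge and it sits flat. When all are on, lift the guard again, flip the toggle to the right (on) and let the guard drop shut; leave the tape roll, the carton and the timer where they are.

Things in the scene. Friction and masses are not known exactly. Their poses are not given: they have to be found in the camera images.
- relay1_grip (a point): rail relay 1 (may be absent), grey, 61 long, 34 wide, 46 tall, 0.1 kg: centre of its upper block (44 long, 34 wide, 18 showing), the place to grip across the 34 mm width; 10 below the top, 36 above the feet, on which it stands level at first. Relay x points to its hook-lip end; the -x end has the sprung clip with black release tab (sticks out 7); y across; z up out of it.
- relay1_lip (a point): rail relay 1: inner corner of its hook lip, where the flat body underside (10.5 above the feet) meets a lip wall 7 thick hanging 10.5 down; 25 to +x and 25.5 below the grip point. A tongue, its top sloped 18 degrees, reaches 5.5 back to -x: the slot under the body is 4.9 high at the wall, 6.7 at its mouth. A 2.5 rib under the body 38.5 to -x stops at the rail's lower edge.
- relay1_clip (a joint): rail relay 1: travel of its sprung foot clip, m: 0 home, 0.006 fully out to -x. Tooth tip 8 to the -x side of the grip point, 3.5 below the body underside, a ramp below it. Pressing the clip end down on the rail's lower edge with 5 to 10 N drives it out 3 mm; then it snaps home under the edge.
- relay2_grip (a point): rail relay 2 (may be absent), grey, 61 long, 34 wide, 46 tall, 0.1 kg: centre of its upper block (44 long, 34 wide, 18 showing), the place to grip across the 34 mm width; 10 below the top, 36 above the feet, on which it stands level at first. Relay x points to its hook-lip end; the -x end has the sprung clip with black release tab (sticks out 7); y across; z up out of it.
- relay2_lip (a point): rail relay 2: inner corner of its hook lip, where the flat body underside (10.5 above the feet) meets a lip wall 7 thick hanging 10.5 down; 25 to +x and 25.5 below the grip point. A tongue, its top sloped 18 degrees, reaches 5.5 back to -x: the slot under the body is 4.9 high at the wall, 6.7 at its mouth. A 2.5 rib under the body 38.5 to -x stops at the rail's lower edge.
- relay2_clip (a joint): rail relay 2: travel of its sprung foot clip, m: 0 home, 0.006 fully out to -x. Tooth tip 8 to the -x side of the grip point, 3.5 below the body underside, a ramp below it. Pressing the clip end down on the rail's lower edge with 5 to 10 N drives it out 3 mm; then it snaps home under the edge.
- relay3_grip (a point): rail relay 3 (may be absent), grey, 61 long, 34 wide, 46 tall, 0.1 kg: centre of its upper block (44 long, 34 wide, 18 showing), the place to grip across the 34 mm width; 10 below the top, 36 above the feet, on which it stands level at first. Relay x points to its hook-lip end; the -x end has the sprung clip with black release tab (sticks out 7); y across; z up out of it.
- relay3_lip (a point): rail relay 3: inner corner of its hook lip, where the flat body underside (10.5 above the feet) meets a lip wall 7 thick hanging 10.5 down; 25 to +x and 25.5 below the grip point. A tongue, its top sloped 18 degrees, reaches 5.5 back to -x: the slot under the body is 4.9 high at the wall, 6.7 at its mouth. A 2.5 rib under the body 38.5 to -x stops at the rail's lower edge.
- relay3_clip (a joint): rail relay 3: travel of its sprung foot clip, m: 0 home, 0.006 fully out to -x. Tooth tip 8 to the -x side of the grip point, 3.5 below the body underside, a ramp below it. Pressing the clip end down on the rail's lower edge with 5 to 10 N drives it out 3 mm; then it snaps home under the edge.
- rail_top (a point): middle of the top face of the fixed metal rail on the stand's sloping plate. x up the slope (18 degrees above level, away from the robot), y along the rail, z square out of the plate. Rail 36 wide, top 15.5 above the plate, edges 2.5 thick overhanging 9. 184 long between end stops 7.5 high. Seated relay: x, y, z axes along these, lip corner at x +18, z 0, grip point at x -7, z +25.5, y free.
- rail_edge (a point): middle of the rail's upper edge, top corner: 18 up the slope from rail_top, same axes. A relay's lip corner goes here. With the relay level (tipped 18 degrees to the rail, clip end up) its slot passes over this edge from the far side: lower it with the tongue beyond the edge till its underside rests on the edge, draw it level toward the robot till the wall meets the edge, then tilt it down about the edge.
- guard (a joint): hinge of the switch guard, rad: 0 shut, 1.57 upright, 2.05 fully open (leaning away from the robot on its stop). Lightly sprung and heavy enough to swing: let go below about 1.6 it drops shut, above about 1.9 it tips fully open and stays. Takes under 1 N at the tab.
- guard_tab (a point): grip point on the guard's finger tab (12 wide in y, 6 thick, sticking out 34 from the guard's near edge, ending 10 beyond this point). Guard: grey plate 62 x 62 with 12 deep side skirts. The point is 86 from the hinge line; shut, it is on the robot's side and level with the hinge. Axes: y along the hinge, -x from hinge to tab, z up when shut.
- guard_hinge (a point): middle of the guard's hinge line (fixed), at the guard's far edge, 64 above the worktop; x away from the robot, y left along the hinge, z up. The guard opens upward and away from the robot.
- toggle (a joint): pump toggle under the guard, rad: 0 off (leans left, +y), 0.8 on (leans right, -y); stays where left, takes about 1 N near its tip.
- toggle_tip (a point): centre of the 10 mm ball at the end of the toggle lever (7 thick), 25 from its pivot.
- toggle_pivot (a point): pivot of the toggle lever in the top face of the switch block (70 wide, 78 deep, its top 30 above the worktop), 47 nearer the robot than the hinge; x away from the robot, y left, z up.
- tape_roll: roll of tape 75 mm across, 19 high, lying right of the work; leave alone; origin under its centre.
- carton: small carton 45x50x95 mm standing behind the stand; leave alone; origin under its centre.
- timer: small bench timer 66x62x22 mm, left of the work; leave alone; origin under its centre.

How it is judged:
On the way, in this order (a step that is already met when the one before it is completed fails the run):
1. first, with the guard open, the toggle is flipped off (value of joint toggle below 0.15 rad and value of joint guard above 1.5 rad), for 0.1 s.
2. then the guard is shut over the switched-off toggle (value of joint toggle below 0.15 rad and value of joint guard below 0.08 rad), for 0.2 s.
3. then every relay present sits flat on the rail, lip on the upper edge, clip home under the lower edge, with the toggle still off (x of relay1_lip in the frame of rail_top between 0.013 and 0.023 m and z of relay1_lip in the frame of rail_top between -0.003 and 0.003 m and z of relay1_grip in the frame of rail_top between 0.0225 and 0.0285 m and y of relay1_grip in the frame of rail_top between -0.085 and 0.085 m and angle between the z axis of each of relay1_grip, relay2_grip, relay3_grip and the z axis of rail_top, either way round below 0.07 rad and value of joint each of relay1_clip, relay2_clip, relay3_clip below 0.0015 m and x of relay2_lip in the frame of rail_top between 0.013 and 0.023 m and z of relay2_lip in the frame of rail_top between -0.003 and 0.003 m and z of relay2_grip in the frame of rail_top between 0.0225 and 0.0285 m and y of relay2_grip in the frame of rail_top between -0.085 and 0.085 m and x of relay3_lip in the frame of rail_top between 0.013 and 0.023 m and z of relay3_lip in the frame of rail_top between -0.003 and 0.003 m and z of relay3_grip in the frame of rail_top between 0.0225 and 0.0285 m and y of relay3_grip in the frame of rail_top between -0.085 and 0.085 m and value of joint toggle below 0.15 rad), for 0.2 s.
4. then the guard is lifted open (value of joint guard above 1.6 rad), for 0.2 s.
5. with the guard open, the toggle is flipped on (value of joint toggle above 0.65 rad and value of joint guard above 1.5 rad), for 0.1 s.
At the end, for the whole second after the job is handed in: every relay present is clipped on the rail (flat within 4 degrees, lip corner within 5 mm along the slope and 3 mm in height of its seat, clip within 1.5 mm of home); the toggle is on (over 0.65 rad); the guard is shut (under 0.08 rad) (x of relay1_lip in the frame of rail_top between 0.013 and 0.023 m and z of relay1_lip in the frame of rail_top between -0.003 and 0.003 m and z of relay1_grip in the frame of rail_top between 0.0225 and 0.0285 m and y of relay1_grip in the frame of rail_top between -0.085 and 0.085 m and angle between the z axis of each of relay1_grip, relay2_grip, relay3_grip and the z axis of rail_top, either way round below 0.07 rad and value of joint each of relay1_clip, relay2_clip, relay3_clip below 0.0015 m and x of relay2_lip in the frame of rail_top between 0.013 and 0.023 m and z of relay2_lip in the frame of rail_top between -0.003 and 0.003 m and z of relay2_grip in the frame of rail_top between 0.0225 and 0.0285 m and y of relay2_grip in the frame of rail_top between -0.085 and 0.085 m and x of relay3_lip in the frame of rail_top between 0.013 and 0.023 m and z of relay3_lip in the frame of rail_top between -0.003 and 0.003 m and z of relay3_grip in the frame of rail_top between 0.0225 and 0.0285 m and y of relay3_grip in the frame of rail_top between -0.085 and 0.085 m and value of joint toggle above 0.65 rad and value of joint guard below 0.08 rad); the robot touches nothing.
It fails at once if the tape roll is pushed more than 3 cm (distance of tape_roll from where it was at the start of the episode above 0.03 m).
It fails at once if the carton is pushed more than 3 cm (distance of carton from where it was at the start of the episode above 0.03 m).
It fails at once if the timer is pushed more than 3 cm (distance of timer from where it was at the start of the episode above 0.03 m).
Of relay1, relay2, relay3 only 2 to 3 are there at a start; the rules pass over those that are not, and their reading is None.
At some moment in a run one of relay1, relay2, relay3 may be knocked a few centimetres aside while the robot is not near it.
It also fails if it takes over 210 s, if anything falls off the work surface, if the arm or the gripper's body presses on something with over 40 N, if the wrist force passes 120 N, or if a joint passes its speed limit or range.

## Working session

There is one attempt and no reset: what is moved stays moved. The work goes in short steps, Python scripts to look and compute and a tool call to move; the robot and the scene stay as the last step left them, time stands still between calls to the robot, and variables do not carry over. Pictures are saved under pics/ and viewed, and the job is handed in when it is done.

Besides the shell and the picture viewer there is one more tool, called after ">>>" as name(argument=value, ...), one argument or row to a line, values as JSON. drive_tool: Moves the arm, as the interface text tells. Its arguments: {"type":"object","properties":{"increments":{"type":"array"},"squeeze":{"type":"number"}},"required":["increments"]}

```bash
mkdir -p pics; ls
cat > h.py <<'E'
import numpy as np, cv2
from station import ctrl
from scipy.spatial.transform import Rotation as Ro
def cal(n):
    c=ctrl.calibration(n);K=np.array([[c['fx'],0,c['cx']],[0,c['fy'],c['cy']],[0,0,1.]])
    R=cv2.Rodrigues(np.array(c['rvec'],float))[0];t=np.array(c['tvec'],float).reshape(3);return K,R,t
def proj(n,P):
    K,R,t=cal(n);p=np.atleast_2d(P)@R.T+t;p=p@K.T;return p[:,:2]/p[:,2:]
def onz(n,uv,z):
    K,R,t=cal(n);o=-R.T@t;uv=np.atleast_2d(uv)
    d=np.c_[uv,np.ones(len(uv))]@np.linalg.inv(K).T@R;return o+d*((z-o[2])/d[:,2])[:,None]
def shot(n,f):
    im=ctrl.camera(n);cv2.imwrite('pics/'+f+'.png',im[:,:,::-1]);return im
def crop(im,f,x0,y0,x1,y1,s):
    c=im[y0:y1,x0:x1,::-1];cv2.imwrite('pics/'+f+'.png',cv2.resize(c,None,fx=s,fy=s,interpolation=cv2.INTER_CUBIC))
E
python3 - <<'E'
from h import *
shot('scene','s0');shot('top','t0')
for n in('scene','top'):
    K,R,t=cal(n);print(n,K[0,0],-R.T@t,R[2])
print(ctrl.get_obs())
E
```

```text
pics
scene 461.0853802081982 [0.08425821 0.78709641 1.11410119] [ 0.33655413 -0.60453383 -0.72199042]
top 449.37487684609096 [ 0.4046795  -0.09927976  1.65790157] [ 1.18522114e-01  9.32528246e-04 -9.92950975e-01]
{'time_s': 0.1, 'qpos': array([-1.22761759e+00,  3.00432406e-01,  1.52149130e+00,  3.59518735e-06,
        1.32072687e+00, -6.66078508e-02]), 'joint_vel': array([ 0.0018687 , -0.00128412, -0.00182112, -0.00068612, -0.00052768,
        0.00046092]), 'tau': array([ 4.05109429e-03, -5.32631207e+01, -3.53281975e+01,  7.10032973e-02,
        2.34478764e-02, -1.05652928e-04]), 'ee_pos': array([ 0.21904945, -0.50426376,  0.22194553]), 'eef_rot': array([-3.14151876e+00,  1.05535057e-03, -1.16101060e+00]), 'force': array([0.86534398, 0.29240284, 0.16975371]), 'moment': array([ 0.05832018, -0.02908487, -0.00919788]), 'grip_width': 0.0938948914048956}
```

View pics/s0.png

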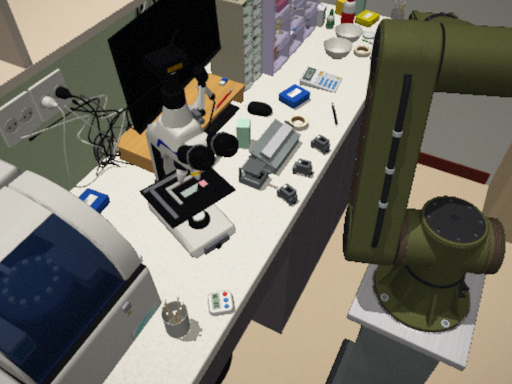

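View pics/t0.png

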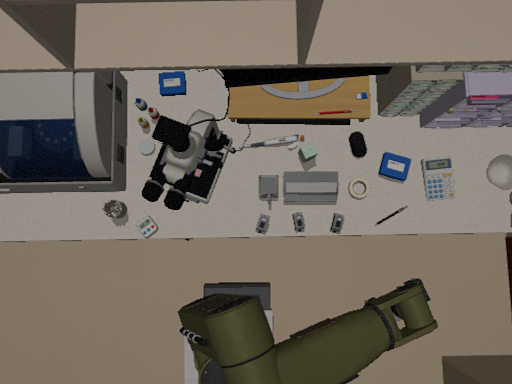

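The overview shows the guard at about (269,186), the rail at (311,187), and three relays at (263,223), (299,222) and (337,223) in the top view. The tape roll is at (359,188), the carton at (308,152) and the timer at (147,226).

Run:
```python
from h import *
t=cv2.imread('pics/t0.png')[:,:,::-1];s=cv2.imread('pics/s0.png')[:,:,::-1]
crop(t,'t0c',248,140,388,240,5.7);crop(s,'s0c',225,100,345,215,5)
```

```text
(no output)
```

View pics/t0c.png

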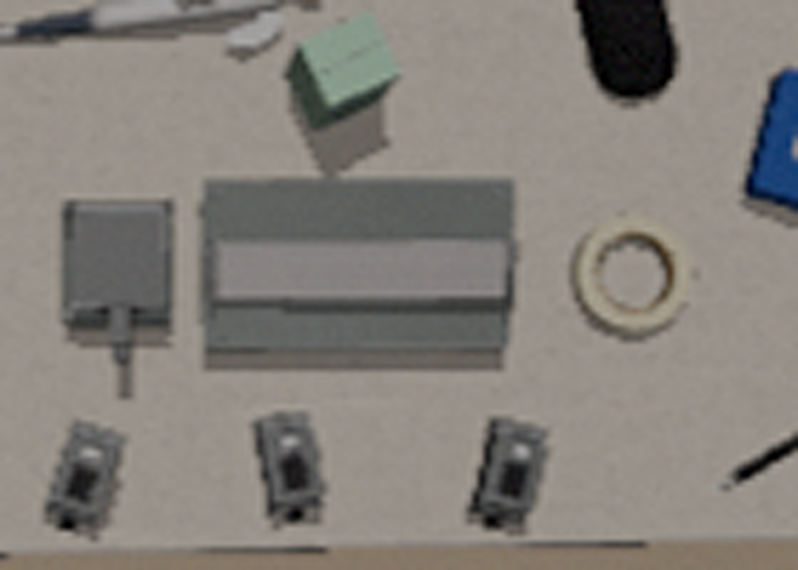

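View pics/s0c.png

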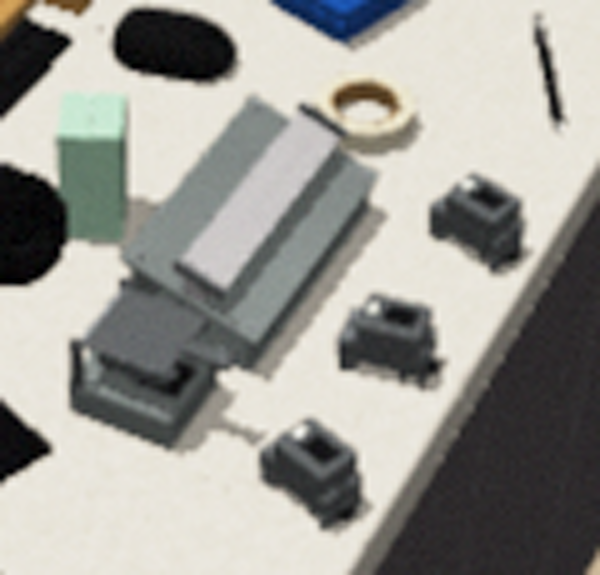

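Three relays are present, all with the lip end away from the robot and the black tab towards it. Now I'll measure.

Run:
```python
from h import *
t=cv2.imread('pics/t0.png');s=cv2.imread('pics/s0.png')
def c2p(p,x0,y0,k): return (np.array(p,float)+.5)/k-.5+np.array([x0,y0])
# guard plate outline in top
for name,pts,z in [('guard plate',[(65,202),(172,202),(172,318),(65,318)],.066),('tab end',[(125,396)],.064),('tab mid',[(121,322)],.064)]:
    print(name,onz('top',c2p(pts,248,140,5.7),z).round(4).tolist())
# rail mask
for n,im in(('top',t),('scene',s)):
    hsv=cv2.cvtColor(im,cv2.COLOR_BGR2HSV)
    r=(283,183,340,200) if n=='top' else (255,118,297,165)
    print(n);print(im[r[1]:r[3]:2,(r[0]+r[2])//2].tolist())
g=cv2.cvtColor(t,cv2.COLOR_BGR2GRAY).astype(int)
print('tcol300',g[165:212,300]);print('row187',g[187,280:342]);print('row 184',g[184,280:342]);print('row 190',g[190,280:342])
print('guard col260',g[170:206,262]); print('col 274',g[170:206,274]);print('guard row',g[185,254:284]);print('tabrow',g[204,260:280]);print(g[207,260:280]);print('tabcol',g[190:216,269],g[190:216,270])
```

```text
guard plate [[0.6292, -0.1197, 0.066], [0.628, -0.1869, 0.066], [0.555, -0.1851, 0.066], [0.5561, -0.1184, 0.066]]
tab end [[0.5069, -0.1548, 0.064]]
tab mid [[0.5532, -0.1533, 0.064]]
top
[[128, 127, 132], [129, 130, 134], [129, 130, 133], [127, 129, 132], [133, 134, 138], [70, 70, 68], [90, 94, 92], [98, 100, 95], [95, 98, 96]]
scene
[[204, 214, 221], [157, 158, 153], [127, 128, 122], [135, 139, 131], [135, 139, 131], [136, 136, 130], [134, 135, 128], [168, 168, 169], [198, 200, 203], [201, 202, 206], [201, 201, 206], [199, 199, 200], [198, 199, 203], [199, 198, 202], [202, 201, 206], [188, 190, 192], [106, 109, 104], [92, 95, 89], [92, 95, 90], [135, 136, 129], [145, 147, 141], [146, 149, 142], [147, 151, 141], [149, 152, 145]]
tcol300 [148 147 147 148 146 148 113  95  96  98  97  95  95  98  97  96  95 111
 130 130 134 131 131 128 130 130 135 100  70  66  98  99  99  99 100  99
  90  97  99  97 140 149 147 147 146 147 155]
row187 [145 148 140 103  87  97 120 132 135 133 133 132 132 132 131 132 134 132
 132 131 131 130 132 131 131 130 130 130 131 130 131 131 131 129 132 130
 130 1
[... 764 characters left out ...]
2 147 145 146 148]
col 274 [148 148 149 148 150 116 118 100  96  94  96  97  96  93  96  96  93  97
  97  99  95  93  96  91  75  71  53  81 102 104  97 142 145 144 146 148]
guard row [145 145 145 149 131  95  94  98 100  98  99  95  96  98  98  96  98  98
  99  96  96  96  97  78 119 151 147 149 138 100]
tabrow [146 145 146 146 147 146 149 149 126  94  95 130 150 145 146 146 145 150
 148 150]
[147 146 147 149 149 148 146 148 129 100  98 128 150 147 147 146 147 146
 145 144]
tabcol [ 97  95  96  82  93  96  99  95  96 100  71  89  83  62  94 100  98 100
  99  95 139 148 148 149 146 147] [ 97  95  94  85  76  79  77  81  91  86  63  85  83  79  95  99  96  98
 100  97 139 146 149 148 148 148]
```

Run:
```python
from h import *
t=cv2.imread('pics/t0.png')[:,:,::-1];s=cv2.imread('pics/s0.png')[:,:,::-1]
a=cv2.resize(np.clip(t[168:216,250:298].astype(float)*1.5,0,255).astype(np.uint8),None,fx=8,fy=8,interpolation=cv2.INTER_CUBIC)
b=cv2.resize(np.clip(s[150:198,235:283].astype(float)*1.3,0,255).astype(np.uint8),None,fx=8,fy=8,interpolation=cv2.INTER_CUBIC)
cv2.imwrite('pics/g0.png',np.hstack([a,b])[:,:,::-1])
```

```text
(no output)
```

View pics/g0.png

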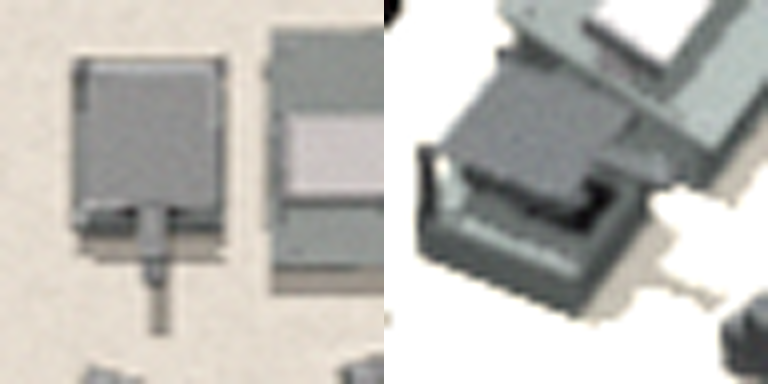

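Run:
```python
from h import *
z=lambda x,y:(250+(x+.5)/8-.5,168+(y+.5)/8-.5)
zs=lambda x,y:(235+(x-384+.5)/8-.5,150+(y+.5)/8-.5)
print('plate corners',onz('top',[z(77,62),z(222,62),z(222,208),z(77,208)],.067).round(4).tolist())
print('tab end',onz('top',[z(151,284),z(151,208)],.064).round(4).tolist())
print('scene plate',onz('scene',[zs(438,148),zs(503,62),zs(637,110),zs(580,205)],.067).round(4).tolist())
print('scene tab end',onz('scene',[zs(672,172)],.064).round(4).tolist())
# rail
g=lambda x,y:(248+(x+.5)/5.7-.5,140+(y+.5)/5.7-.5)
def r3(z0):pass
T=[g(215,240),g(508,240),g(508,302),g(215,302)]
c=lambda x,y:(225+(x+.5)/5-.5,100+(y+.5)/5-.5)
S=[c(180,265),c(302,112),c(343,143),c(222,293)]
def tri(a,b):
    P=[];
    for n in('top','scene'):
        K,R,t=cal(n);P.append(K@np.c_[R,t])
    X=cv2.triangulatePoints(P[0],P[1],np.array(a,float).reshape(2,1),np.array(b,float).reshape(2,1));return (X[:3]/X[3]).ravel()
for a,b in zip(T,S):
    X=tri(a,b);print(X.round(4),np.linalg.norm(proj('top',X)-a),np.linalg.norm(proj('scene',X)-b))
# relays
for nm,q in dict(A=[(78,420),(128,436),(100,535),(46,520)],B=[(253,420),(310,410),(326,512),(268,524)],C=[(490,418),(548,430),(524,532),(468,518)]).items():
    print(nm,onz('top',[g(*p) for p in q],.03).round(4).tolist())
```

```text
plate corners [[0.628, -0.1204, 0.067], [0.6269, -0.1852, 0.067], [0.5614, -0.1836, 0.067], [0.5625, -0.1192, 0.067]]
tab end [[0.5283, -0.1514, 0.064], [0.5622, -0.1522, 0.064]]
scene plate [[0.6226, -0.123, 0.067], [0.6234, -0.1795, 0.067], [0.5616, -0.1798, 0.067], [0.557, -0.1211, 0.067]]
scene tab end [[0.5343, -0.1573, 0.064]]
[ 0.6015 -0.2136  0.0699] 0.4787914190718686 0.4876776000446487
[ 0.5985 -0.3965  0.0693] 0.4276044076509444 0.4063059390073209
[ 0.5633 -0.3971  0.0535] 0.22538816368764067 0.21547638679404557
[ 0.5662 -0.2121  0.0605] 0.34184334331012517 0.3500782057763452
A [[0.4944, -0.1258, 0.03], [0.4837, -0.1574, 0.03], [0.4215, -0.1383, 0.03], [0.4315, -0.1044, 0.03]]
B [[0.4924, -0.2369, 0.03], [0.4981, -0.2733, 0.03], [0.4335, -0.2815, 0.03], [0.4266, -0.2446, 0.03]]
C [[0.4911, -0.3874, 0.03], [0.4828, -0.4239, 0.03], [0.4188, -0.4061, 0.03], [0.4282, -0.3711, 0.03]]
```

>>> drive_tool(
  increments=[
    [[0, 0, 7.8], [0, 0, 0], 1],
    [[0, 0, 7.8], [0, 0, 0], 1],
    [[0, 0, 7.9], [0, 0, 0], 0.6],
    [[0, 0, 0], [-35.2, -31.9, 0], 0.4],
    [[0, 0, 0], [-35.2, -31.9, 0], 0.4],
    [[0, 0, 0], [-35.2, -31.9, 0], 0.4],
    [[0, 0, 0], [-35.2, -31.9, 0], 0.4],
    [[0, 0, 0], [-35.2, -31.9, 0], 0.4],
    [[0, 0, 0], [-35.2, -31.9, 0], 0.4],
    [[0, 0, 0], [-35.2, -31.9, 0], 0.4],
    [[0, 0, 0], [-35.2, -31.9, 0], 0.4],
    [[0, 0, 0], [-35.2, -31.9, 0], 0.4],
    [[0, 0, 0], [-35.2, -31.9, 0], 0.4],
    [[0, 0, 0], [0, 0, 0], 0.4],
    [[0, 0, 0], [0, 0, 0], 0.4],
  ],
  squeeze=5,
)

```text
time_s: 1.98
ee_pos: [0.5379, -0.1528, 0.2221]
eef_rot: [3.141, 0.0, -1.571]
force: [-0.3, 0.2, 0.2]
grip_width: 0.0376
```

>>> drive_tool(
  increments=[
    [[0, 0, 0], [0, 0, 40], 0.4],
    [[0, 0, 0], [0, 0, 40], 0.4],
    [[0, 0, 0], [0, 0, 40], 0.4],
    [[0, 0, 0], [0, 0, 20], 0.4],
    [[0, 0, 0], [0, 0, 13], 0.4],
    [[0, 0, 0], [0, 0, 0], 0.3],
    [[0, 0, 0], [0, 0, 0], 0],
    [[0, 0, 0], [0, 0, 0], 0],
    [[0, 0, 0], [0, 0, 0], 0],
    [[0, 0, 0], [0, 0, 0], 0],
  ],
  squeeze=5,
)

```text
time_s: 3.22
ee_pos: [0.5386, -0.1527, 0.0701]
eef_rot: [-3.14, -0.0, -1.571]
force: [0.8, -0.5, 4.7]
grip_width: 0.012
```

Run:
```python
from h import *
import json
# arc increments for tab: tool yaw -90 => dx=-dY, dy=-dX, dz=-dZ
r=.086
a=np.radians(np.arange(0,116,7.5)); x=-r*np.cos(a); z=r*np.sin(a)
print([[round(-1000*u,1),round(-1000*v,1)] for u,v in zip(np.diff(x),np.diff(z))],len(a)-1, np.degrees(a[-1]))
```

```text
[[np.float64(-0.7), np.float64(-11.2)], [np.float64(-2.2), np.float64(-11.0)], [np.float64(-3.6), np.float64(-10.7)], [np.float64(-5.0), np.float64(-10.1)], [np.float64(-6.2), np.float64(-9.4)], [np.float64(-7.4), np.float64(-8.5)], [np.float64(-8.5), np.float64(-7.4)], [np.float64(-9.4), np.float64(-6.2)], [np.float64(-10.1), np.float64(-5.0)], [np.float64(-10.7), np.float64(-3.6)], [np.float64(-11.0), np.float64(-2.2)], [np.float64(-11.2), np.float64(-0.7)], [np.float64(-11.2), np.float64(0.7)], [np.float64(-11.0), np.float64(2.2)], [np.float64(-10.7), np.float64(3.6)]] 15 112.5
```

>>> drive_tool(
  increments=[
    [[0, 0, 0], [0, -0.7, -11.2], 0],
    [[0, 0, 0], [0, -2.2, -11.0], 0],
    [[0, 0, 0], [0, -3.6, -10.7], 0],
    [[0, 0, 0], [0, -5.0, -10.1], 0],
    [[0, 0, 0], [0, -6.2, -9.4], 0],
    [[0, 0, 0], [0, -7.4, -8.5], 0],
    [[0, 0, 0], [0, -8.5, -7.4], 0],
    [[0, 0, 0], [0, -9.4, -6.2], 0],
    [[0, 0, 0], [0, -10.1, -5.0], 0],
    [[0, 0, 0], [0, -10.7, -3.6], 0],
    [[0, 0, 0], [0, -11.0, -2.2], 0],
    [[0, 0, 0], [0, -11.2, -0.7], 0],
    [[0, 0, 0], [0, -11.2, 0.7], 0],
    [[0, 0, 0], [0, -11.0, 2.2], 0],
    [[0, 0, 0], [0, -10.7, 3.6], 0],
    [[0, 0, 0], [0, 0, 0], 0],
  ],
)

```text
time_s: 5.22
ee_pos: [0.6582, -0.1537, 0.1494]
eef_rot: [-3.14, -0.002, -1.571]
force: [0.7, -9.8, 2.7]
grip_width: 0.0121
```

Run:
```python
from h import *
s=shot('scene','s1');t=shot('top','t1')
crop(s,'s1c',225,90,345,215,4.8)
```

```text
(no output)
```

View pics/s1c.png

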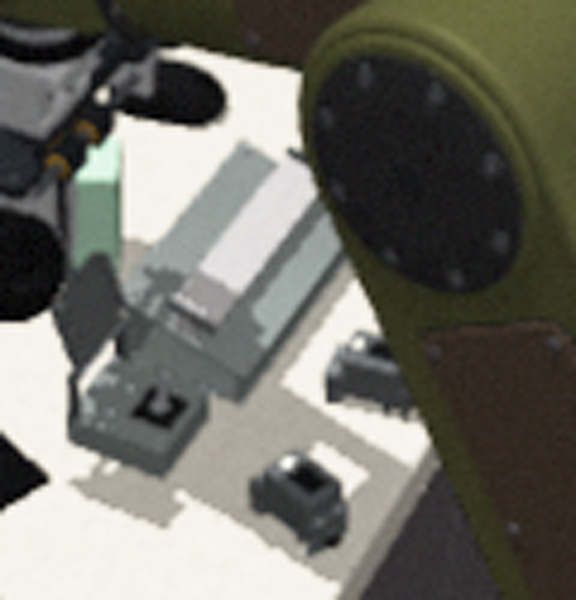

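View pics/s1.png

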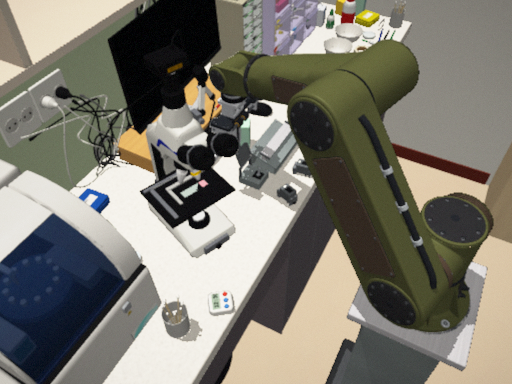

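View pics/t1.png

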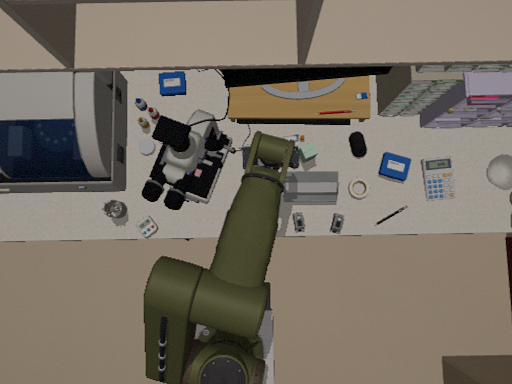

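>>> drive_tool(
  increments=[
    [[0, 0, 0], [0, 0, 0], 0.1],
    [[0, 0, 0], [0, 0, 0], 0.3],
    [[0, 0, 0], [0, 0, 0], 0.3],
    [[0, 0, 0], [0, 0, 0], 0.3],
  ],
)

```text
time_s: 5.82
ee_pos: [0.6572, -0.1522, 0.1489]
eef_rot: [3.141, 0.0, -1.571]
force: [0.7, -0.2, 0.0]
grip_width: 0.0283
```

>>> drive_tool(
  increments=[
    [[0, 0, 0], [0, 0, -30], 0.3],
    [[0, 0, 0], [0, 0, -30], 0.5],
    [[0, 0, 0], [-5, 40, 0], 0.64],
    [[0, 0, 0], [-4.7, 40, 0], 0.64],
    [[0, 0, 0], [0, 0, 0], 0.64],
    [[0, 0, 0], [0, 0, 0], 0.64],
  ],
)

```text
time_s: 6.58
ee_pos: [0.5778, -0.1429, 0.2094]
eef_rot: [-3.141, -0.0, -1.571]
force: [1.0, 0.3, -0.6]
grip_width: 0.0601
```

Run:
```python
from h import *
s=shot('scene','s2')
crop(s,'s2c',225,120,305,200,7)
print(proj('scene',[[.577,-.152,.03],[.577,-.1617,.053]]))
```

```text
[[258.01526247 175.09516829]
 [259.39981062 168.28906861]]
```

View pics/s2c.png

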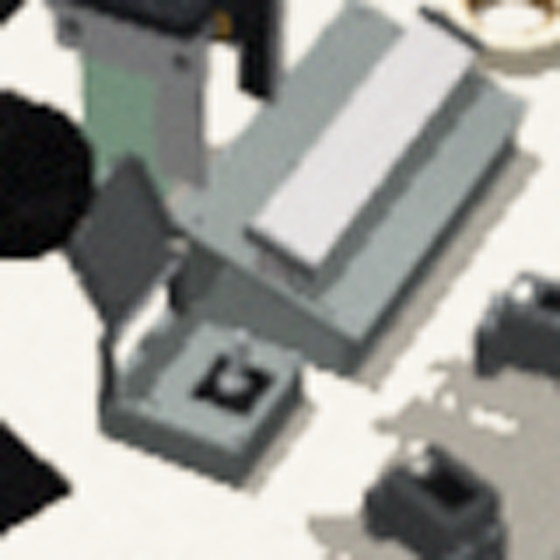

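>>> drive_tool(
  increments=[
    [[0, 0, 0], [0, 0, 40], 0.64],
    [[0, 0, 0], [0, 0, 40], 0.64],
    [[0, 0, 0], [0, 0, 40], 0.64],
    [[0, 0, 0], [0, 0, 20], 0.64],
    [[0, 0, 0], [0, 0, 9.5], 0.64],
    [[0, 0, 0], [0, 0, 0], 0.4],
    [[0, 0, 0], [0, 0, 0], 0.2],
    [[0, 0, 0], [0, 0, 0], 0],
    [[0, 0, 0], [0, 0, 0], 0],
    [[0, 0, 0], [0, 0, 0], 0],
    [[0, 0, 0], [0, 0, 0], 0],
    [[0, 0, 0], [0, 0, 0], 0],
  ],
  squeeze=5,
)

```text
time_s: 8.12
ee_pos: [0.5774, -0.1442, 0.0599]
eef_rot: [-3.14, -0.002, -1.571]
force: [-0.4, -10.2, 0.3]
grip_width: 0.0118
```

>>> drive_tool(
  increments=[
    [[0, 0, 0], [0, 0, 0], 0.3],
    [[0, 0, 0], [0, 0, 0], 0.5],
    [[0, 0, 0], [0, 0, -30], 0.5],
    [[0, 0, 0], [0, 0, -40], 0.5],
    [[0, 0, 0], [0, 0, -40], 0.5],
    [[0, 0, 0], [0, 0, -40], 0.5],
    [[0, 0, 0], [0, 0, 0], 0.5],
  ],
)

```text
time_s: 9.0
ee_pos: [0.5781, -0.1429, 0.2125]
eef_rot: [-3.137, -0.001, -1.571]
force: [-0.3, 1.0, -0.5]
grip_width: 0.0471
```

Run:
```python
from h import *
s=shot('scene','s3')
crop(s,'s3c',225,120,305,200,7)
print(proj('scene',[[.577,-.1423,.053],[.577,-.1617,.053]]),ctrl.get_obs()['ee_pos'])
```

```text
[[256.62576795 172.02515759]
 [259.39981062 168.28906861]] [ 0.57738602 -0.14270253  0.21019944]
```

View pics/s3c.png

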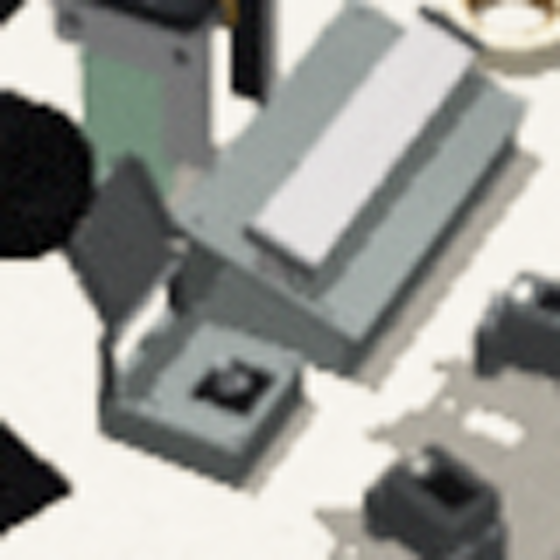

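>>> drive_tool(
  increments=[
    [[0, 0, 0], [3, -40, -5], 0],
    [[0, 0, 0], [3, -40, 0], 0],
    [[0, 0, 0], [3, -42, 0], 0],
    [[0, 0, 0], [0, 0, 0], 0],
    [[0, 0, 0], [0, 0, 35], 0],
    [[0, 0, 0], [0, 0, 35], 0],
    [[0, 0, 0], [0, 15, 0], 0],
    [[0, 0, 0], [0, 15, 0], 0],
    [[0, 0, 0], [0, 15, 0], 0],
    [[0, 0, 0], [0, 15, 0], 0],
    [[0, 0, 0], [0, 12, 0], 0],
    [[0, 0, 0], [0, 10, 0], 0],
    [[0, 0, 0], [0, 8, 0], 0],
    [[0, 0, 0], [0, 0, 0], 0],
    [[0, 0, 0], [0, 0, 0], 0],
    [[0, 0, 0], [0, 0, 0], 0],
  ],
)

```text
time_s: 11.05
ee_pos: [0.6093, -0.1519, 0.1443]
eef_rot: [3.142, 0.0, -1.571]
force: [0.6, -0.3, -0.2]
grip_width: 0.0007
```

Run:
```python
from h import *
s=shot('scene','s4')
crop(s,'s4c',225,120,305,200,7)
```

```text
(no output)
```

View pics/s4c.png

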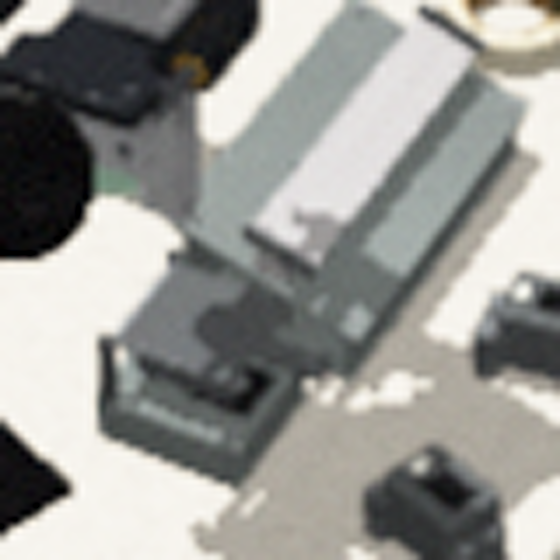

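The guard is shut over the switched-off toggle. Next I'll move clear and zoom in on the relays.

>>> drive_tool(
  increments=[
    [[0, 0, 0], [0, 0, -40], 0],
    [[0, 0, 0], [0, 0, -50], 0.3],
    [[0, 0, 0], [-40, 0, -30], 0.52],
    [[0, 0, 0], [-40, 0, 0], 0.52],
    [[0, 0, 0], [0, 0, 0], 0.52],
  ],
)

```text
time_s: 11.72
ee_pos: [0.6093, -0.0697, 0.2648]
eef_rot: [-3.141, 0.0, -1.568]
force: [-0.2, -0.7, -0.5]
grip_width: 0.037
```

Run:
```python
from h import *
s=shot('scene','s5');t=shot('top','t5')
def z(im,x0,y0,w,h,k,g): return cv2.resize(np.clip(im[y0:y0+h,x0:x0+w].astype(float)*g,0,255).astype(np.uint8),None,fx=k,fy=k,interpolation=cv2.INTER_CUBIC)
a=np.hstack([z(t,252,208,24,30,10,1.5),z(t,288,208,24,30,10,1.5),z(t,326,208,24,30,10,1.5)])
b=np.hstack([z(s,274,180,30,27,8,1.5),z(s,290,155,30,27,8,1.5),z(s,308,132,30,27,8,1.5)])
cv2.imwrite('pics/r5.png',np.vstack([a,b])[:,:,::-1]);print(ctrl.get_obs()['ee_pos'])
```

```text
[ 0.60920805 -0.07198952  0.26419614]
```

View pics/r5.png

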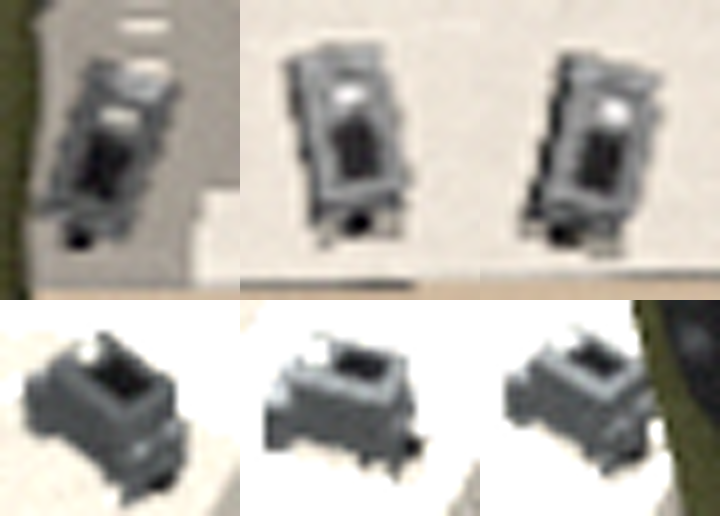

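View pics/s5.png

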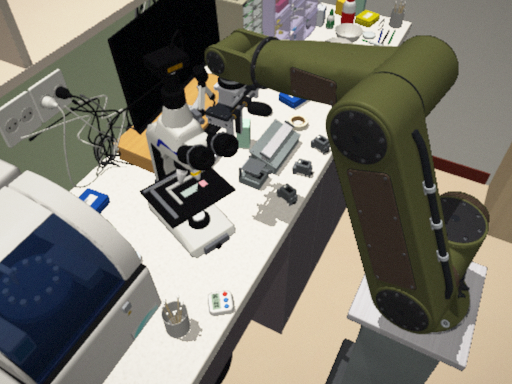

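Run:
```python
from h import *
uv=[(262.95,222.45),(299.15,221.55),(338.3,222.25)]
X=onz('top',uv,.046);print(X.round(4))
p=proj('scene',X);print(p)
o=[(274,180),(290,155),(308,132)]
print([((p[i]-o[i]+.5)*8+[240*i,300]).round() for i in range(3)])
def top4(c,yaw):
    y=np.radians(yaw);R=np.array([[np.cos(y),-np.sin(y)],[np.sin(y),np.cos(y)]])
    q=np.array([[22,17],[22,-17],[-22,-17],[-22,17]])/1000@R.T+c[:2];return np.c_[q,[c[2]]*4]
for i,yw in enumerate([-17,9.5,-12.8]): print(((proj('scene',top4(X[i],yw))-o[i]+.5)*8+[240*i,300]).round().tolist())
```

```text
[[ 0.4606 -0.1309  0.046 ]
 [ 0.4615 -0.2604  0.046 ]
 [ 0.4566 -0.4002  0.046 ]]
[[287.62186093 188.06240228]
 [303.98090657 162.62611084]
 [321.44132301 138.46167749]]
[array([113., 368.]), array([356., 365.]), array([592., 356.])]
[[43.0, 362.0], [101.0, 318.0], [184.0, 375.0], [126.0, 421.0]]
[[294.0, 381.0], [315.0, 327.0], [417.0, 349.0], [398.0, 404.0]]
[[528.0, 354.0], [573.0, 315.0], [655.0, 358.0], [611.0, 397.0]]
```

>>> drive_tool(
  increments=[
    [[0, 0, 0], [15, 37.5, 0], 0.55],
    [[0, 0, 0], [15, 37.5, 0], 0.55],
    [[0, 0, 0], [15, 37.5, 0], 0.55],
    [[0, 0, 0], [14, 37.5, 0], 0.55],
    [[0, 0, 8.5], [0, 0, 30], 0.55],
    [[0, 0, 8.5], [0, 0, 40], 0.55],
    [[0, 0, 0], [0, 0, 40], 0.55],
    [[0, 0, 0], [0, 0, 40], 0.55],
    [[0, 0, 0], [0, 0, 0], 0.55],
    [[0, 0, 0], [0, 0, 0], 0.55],
    [[0, 0, 0], [0, 0, 0], 0.55],
  ],
)

```text
time_s: 13.2
ee_pos: [0.4599, -0.1313, 0.116]
eef_rot: [-3.139, -0.0, -1.868]
force: [-0.5, 0.3, -0.4]
grip_width: 0.0516
```

Run:
```python
from h import *
s=shot('scene','s6')
crop(s,'s6c',245,130,345,220,6)
```

```text
(no output)
```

View pics/s6c.png

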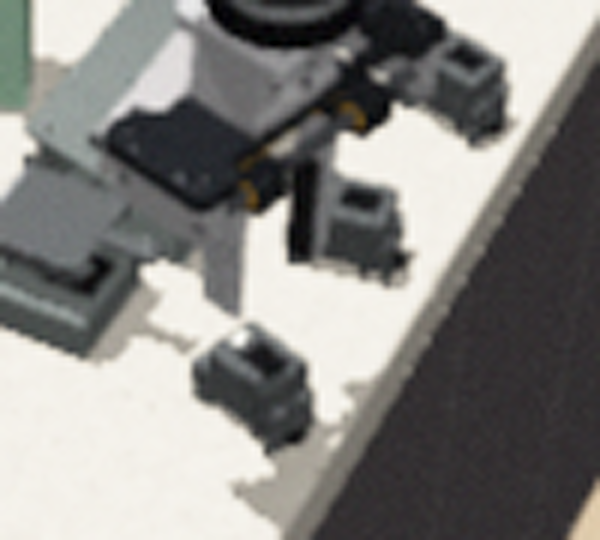

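>>> drive_tool(
  increments=[
    [[0, 0, 0], [0, 0, 30], 0.55],
    [[0, 0, 0], [0, 0, 30], 0.55],
    [[0, 0, 0], [0, 0, 19], 0.55],
    [[0, 0, 0], [0, 0, 0], 0.45],
    [[0, 0, 0], [0, 0, 0], 0.3],
    [[0, 0, 0], [0, 0, 0], 0.2],
    [[0, 0, 0], [0, 0, 0], 0.2],
    [[0, 0, 0], [0, 0, 0], 0.2],
  ],
  squeeze=30,
)

```text
time_s: 14.25
ee_pos: [0.4598, -0.131, 0.0366]
eef_rot: [-3.14, -0.0, -1.868]
force: [-1.5, 1.3, 7.9]
grip_width: 0.0344
```

Run:
```python
from h import *
s=shot('scene','s7')
crop(s,'s7c',245,130,345,220,6);print(ctrl.get_obs())
```

```text
{'time_s': 14.3, 'qpos': array([-3.54282362e-01,  3.95165838e-01,  1.88500075e+00,  1.40922328e-05,
        8.59487478e-01,  1.51353992e+00]), 'joint_vel': array([ 3.11904829e-04, -2.29749582e-04,  2.02916131e-04, -1.85592111e-03,
        1.15181051e-03,  9.12176173e-05]), 'tau': array([-2.72084149e-01, -4.59735560e+01, -2.44845575e+01, -2.64541700e-02,
       -3.96805946e-01, -3.90527537e-03]), 'ee_pos': array([ 0.4597952 , -0.13104681,  0.03655792]), 'eef_rot': array([-3.13965663e+00, -1.00260371e-04, -1.86783157e+00]), 'force': array([-0.48863567,  0.6418381 ,  7.66220008]), 'moment': array([ 0.14638461,  0.21275146, -0.02140987]), 'grip_width': 0.034015580197875976}
```

View pics/s7c.png

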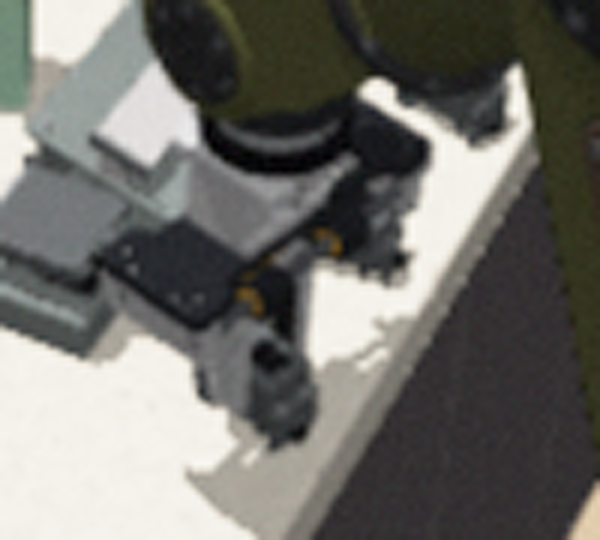

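>>> drive_tool(
  increments=[
    [[0, 0, 0], [0, 0, -15], 0.2],
    [[0, 0, 0], [0, 0, -30], 0.2],
    [[0, 0, 0], [0, 0, -35], 0.2],
    [[0, 0, 0], [0, 0, -35], 0.2],
    [[0, 0, -8.5], [0, 0, 0], 0.2],
    [[0, 0, -8.5], [0, 0, 0], 0.2],
    [[0, 0, 0], [29.5, -31.5, 0], 0.2],
    [[0, 0, 0], [29.5, -31.5, 0], 0.2],
    [[0, 0, 0], [29.5, -31.5, 0], 0.2],
    [[0, 0, 0], [29.5, -31.5, 0], 0.2],
    [[0, 0, 0], [0, 0, 0], 0.2],
    [[0, 0, 0], [0, 0, 0], 0.2],
  ],
)

```text
time_s: 15.8
ee_pos: [0.5847, -0.2485, 0.1509]
eef_rot: [3.141, 0.0, -1.571]
force: [0.3, -0.2, -1.1]
grip_width: 0.034
```

Run:
```python
from h import *
s=shot('scene','s8')
crop(s,'s8c',240,100,320,190,7);o=ctrl.get_obs();print(o['ee_pos'],o['force'],o['eef_rot'])
```

```text
[ 0.58465799 -0.24833168  0.15104583] [-0.51843246  0.79104371 -1.01830912] [-3.14157315e+00  2.79175837e-05 -1.57091963e+00]
```

View pics/s8c.png

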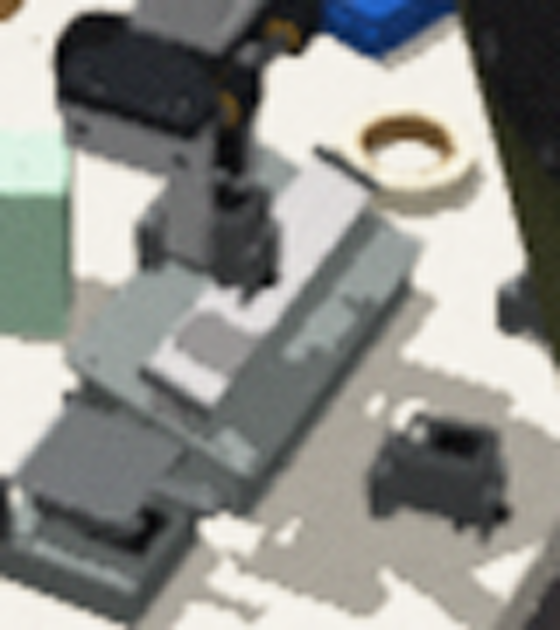

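>>> drive_tool(
  increments=[
    [[0, 0, 0], [0, -1.5, 20], 0.2],
    [[0, 0, 0], [0, 0, 15], 0.2],
    [[0, 0, 0], [0, 0, 6], 0.2],
    [[0, 0, 0], [0, 0, 4], 0.2],
    [[0, 0, 0], [0, 0, 2], 0.2],
    [[0, 0, 0], [0, 0, 0], 0.2],
  ],
)

```text
time_s: 16.6
ee_pos: [0.5867, -0.2489, 0.1036]
eef_rot: [-3.141, -0.0, -1.571]
force: [0.3, 0.7, -1.4]
grip_width: 0.0342
```

Already below the tongue-landing height with no contact, so I keep lowering.

>>> drive_tool(
  increments=[
    [[0, 0, 0], [0, 0, 2], 0.2],
    [[0, 0, 0], [0, 0, 2], 0.2],
    [[0, 0, 0], [0, 0, 1.5], 0.2],
    [[0, 0, 0], [0, 0, 1], 0.2],
    [[0, 0, 0], [0, 0, 0], 0.2],
  ],
)

```text
time_s: 17.23
ee_pos: [0.5866, -0.2489, 0.097]
eef_rot: [-3.142, 0.0, -1.571]
force: [-0.9, -0.2, -0.8]
grip_width: 0.0341
```

>>> drive_tool(
  increments=[
    [[0, 0, 0], [0, 0, 1], 0.2],
    [[0, 0, 0], [0, 0, 0], 0.2],
  ],
)

```text
time_s: 17.48
ee_pos: [0.5868, -0.2489, 0.0965]
eef_rot: [-3.141, -0.0, -1.571]
force: [-1.0, 0.8, 3.5]
grip_width: 0.0342
```

>>> drive_tool(
  increments=[
    [[0, 0, 0], [0, 0, 0.7], 0.2],
    [[0, 0, 0], [0, 0, 0], 0.2],
  ],
)

```text
time_s: 17.73
ee_pos: [0.587, -0.2489, 0.0964]
eef_rot: [-3.14, -0.001, -1.571]
force: [-1.6, 1.6, 9.3]
grip_width: 0.034
```

>>> drive_tool(
  increments=[
    [[0, 0, 0], [0, 0, 0.7], 0.2],
    [[0, 0, 0], [0, 0, 0], 0.2],
  ],
)

```text
time_s: 17.98
ee_pos: [0.5872, -0.249, 0.0963]
eef_rot: [-3.14, -0.001, -1.571]
force: [-3.7, 3.3, 13.9]
grip_width: 0.034
```

>>> drive_tool(
  increments=[
    [[0, 0, 0], [0, 0, -1.2], 0.2],
    [[0, 0, 0], [0, 2, 0], 0.2],
    [[0, 0, 0], [0, 2, 0], 0.2],
    [[0, 0, 0], [0, 0, 0], 0.2],
  ],
)

```text
time_s: 18.48
ee_pos: [0.5827, -0.249, 0.096]
eef_rot: [-3.141, -0.0, -1.571]
force: [0.8, 0.0, 5.8]
grip_width: 0.0338
```

>>> drive_tool(
  increments=[
    [[0, 0, 0], [0, 2, 0], 0.2],
    [[0, 0, 0], [0, 0, 0], 0.2],
  ],
)

```text
time_s: 18.73
ee_pos: [0.5807, -0.249, 0.096]
eef_rot: [-3.141, -0.0, -1.571]
force: [1.1, -0.8, 5.3]
grip_width: 0.0341
```

>>> drive_tool(
  increments=[
    [[0, 0, 0], [0, 1, 0], 0.2],
    [[0, 0, 0], [0, 0, 0], 0.2],
  ],
)

```text
time_s: 18.98
ee_pos: [0.5798, -0.249, 0.096]
eef_rot: [-3.141, -0.0, -1.571]
force: [1.1, 0.5, 5.2]
grip_width: 0.0338
```

>>> drive_tool(
  increments=[
    [[0, 0, 0], [0, 1.5, 0], 0.2],
    [[0, 0, 0], [0, 0, 0], 0.2],
  ],
)

```text
time_s: 19.23
ee_pos: [0.5784, -0.249, 0.096]
eef_rot: [-3.14, -0.0, -1.571]
force: [4.7, -0.0, 4.9]
grip_width: 0.0342
```

>>> drive_tool(
  increments=[
    [[0, 0, 0], [0, 1, 0], 0.2],
    [[0, 0, 0], [0, 0, 0], 0.2],
  ],
)

```text
time_s: 19.48
ee_pos: [0.5779, -0.2492, 0.0959]
eef_rot: [-3.139, -0.001, -1.571]
force: [8.9, -1.9, 1.9]
grip_width: 0.0341
```

>>> drive_tool(
  increments=[
    [[0, 0, 0], [0, 1, 0], 0.2],
    [[0, 0, 0], [0, 0, 0], 0.2],
  ],
)

```text
time_s: 19.73
ee_pos: [0.5773, -0.2493, 0.0958]
eef_rot: [-3.138, -0.001, -1.571]
force: [13.0, -3.6, -2.1]
grip_width: 0.034
```

>>> drive_tool(
  increments=[
    [[0, 0, 0], [0, -1.4, 0.3], 0.2],
    [[3, 0, 0], [0, 1.35, 1.25], 0.2],
    [[3, 0, 0], [0, 1.35, 1.25], 0.2],
    [[0, 0, 0], [0, 0, 0], 0.2],
  ],
)

```text
time_s: 20.23
ee_pos: [0.5749, -0.2491, 0.0933]
eef_rot: [-3.035, -0.0, -1.572]
force: [3.9, -0.6, 4.5]
grip_width: 0.0341
```

>>> drive_tool(
  increments=[
    [[3, 0, 0], [0, 1.35, 1.25], 0.2],
    [[3, 0, 0], [0, 1.35, 1.25], 0.2],
    [[0, 0, 0], [0, 0, 0], 0.2],
  ],
)

```text
time_s: 20.6
ee_pos: [0.5727, -0.2491, 0.0914]
eef_rot: [-2.93, -0.0, -1.572]
force: [-1.0, 2.3, 14.3]
grip_width: 0.0337
```

>>> drive_tool(
  increments=[
    [[2, 0, 0], [0, 0.9, 0.8], 0.2],
    [[0, 0, 0], [0, 0, 0], 0.2],
  ],
)

```text
time_s: 20.85
ee_pos: [0.5723, -0.2491, 0.0909]
eef_rot: [-2.894, -0.001, -1.572]
force: [-0.8, 3.3, 18.7]
grip_width: 0.0338
```

Run:
```python
from h import *
s=shot('scene','s9')
crop(s,'s9c',240,110,310,180,8);o=ctrl.get_obs();print(o['moment'],o['force'])
```

```text
[ 0.58814428 -0.09607031  0.06070453] [-1.7359703   1.46566801 19.29728027]
```

View pics/s9c.png

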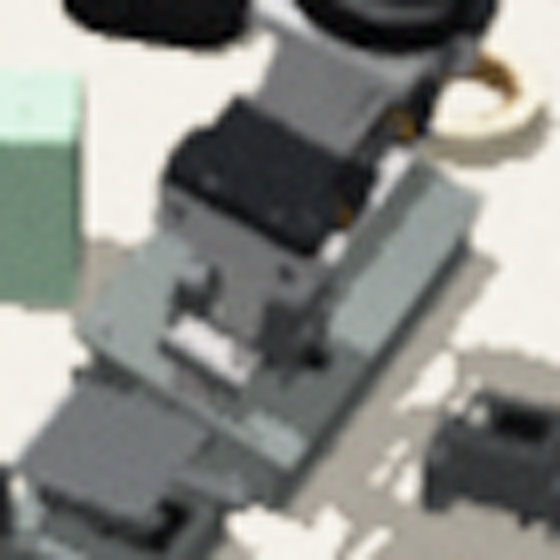

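>>> drive_tool(
  increments=[
    [[2, 0, 0], [0, 0.9, 0.8], 0.2],
    [[0, 0, 0], [0, 0, 0], 0.2],
  ],
)

```text
time_s: 21.15
ee_pos: [0.572, -0.2491, 0.0902]
eef_rot: [-2.859, -0.001, -1.572]
force: [0.6, 4.1, 20.5]
grip_width: 0.0339
```

>>> drive_tool(
  increments=[
    [[2, 0, 0], [0, 0.9, 0.8], 0.2],
    [[0, 0, 0], [0, 0, 0], 0.2],
  ],
)

```text
time_s: 21.4
ee_pos: [0.5716, -0.2491, 0.0895]
eef_rot: [-2.823, -0.001, -1.572]
force: [0.4, 4.5, 22.5]
grip_width: 0.0335
```

>>> drive_tool(
  increments=[
    [[0, 0, 0], [0, 0, 1], 0.2],
    [[0, 0, 0], [0, 0, 0], 0.2],
  ],
)

```text
time_s: 21.65
ee_pos: [0.572, -0.2492, 0.0889]
eef_rot: [-2.824, -0.001, -1.571]
force: [-5.3, 4.5, 26.6]
grip_width: 0.0333
```

>>> drive_tool(
  increments=[
    [[1, 0, 0], [0, 0.4, 1], 0.2],
    [[0, 0, 0], [0, 0, 0], 0.2],
  ],
)

```text
time_s: 21.9
ee_pos: [0.5719, -0.2493, 0.087]
eef_rot: [-2.806, -0.001, -1.572]
force: [9.3, 1.2, 5.9]
grip_width: 0.0336
```

>>> drive_tool(
  increments=[
    [[0, 0, 0], [0, 0, 0.8], 0.2],
    [[0, 0, 0], [0, 0, 0], 0.2],
  ],
)

```text
time_s: 22.15
ee_pos: [0.5718, -0.2493, 0.0857]
eef_rot: [-2.807, -0.001, -1.572]
force: [1.6, 0.1, 12.3]
grip_width: 0.0341
```

Run:
```python
from h import *
s=shot('scene','s10')
crop(s,'s10c',240,110,310,180,8);o=ctrl.get_obs();print(o['moment'],o['force'])
```

```text
[ 0.10895087 -1.2336071  -0.04876568] [ 1.29049007  0.17249442 12.39742423]
```

View pics/s10c.png

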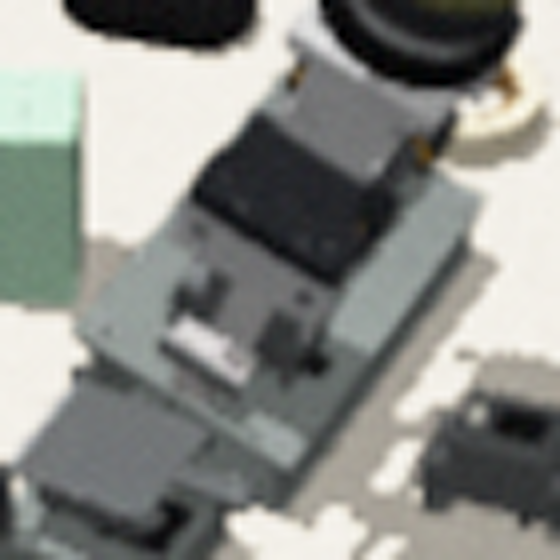

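>>> drive_tool(
  increments=[
    [[0, 0, 0], [0, 0, -0.8], 0.2],
    [[0, 0, 0], [0, 0, 0], 0.4],
    [[0, 0, 0], [0, 0, 0], 0.43],
    [[0, 0, 0], [0, 0, -10], 0.43],
    [[0, 0, 0], [0, 0, -30], 0.43],
    [[0, 0, 0], [0, 0, -40], 0.5],
    [[0, 0, 0], [0, 0, -40], 0.55],
    [[-9.5, 0, 0], [0, 0, -20], 0.55],
    [[-9.5, 0, 0], [0, 0, 0], 0.55],
    [[0, 0, 0], [-40, 0, 0], 0.55],
    [[0, 0, 0], [-50, 0, 0], 0.55],
    [[0, 0, 0], [-50, 0, 0], 0.55],
    [[0, 0, 0], [0, 0, 0], 0.55],
  ],
)

```text
time_s: 23.82
ee_pos: [0.5249, -0.1065, 0.2181]
eef_rot: [-3.141, 0.0, -1.568]
force: [-1.0, -0.5, -0.1]
grip_width: 0.0519
```

Run:
```python
from h import *
s=shot('scene','s11');t=shot('top','t11')
def z(im,x0,y0,w,h,k,g): return cv2.resize(np.clip(im[y0:y0+h,x0:x0+w].astype(float)*g,0,255).astype(np.uint8),None,fx=k,fy=k,interpolation=cv2.INTER_CUBIC)
cv2.imwrite('pics/r11.png',np.hstack([z(s,235,100,100,110,4,1.2),z(t,252,165,95,75,4,1.4)[:300].copy() if 0 else cv2.copyMakeBorder(z(t,252,165,95,75,4,1.4),0,140,0,0,cv2.BORDER_CONSTANT)])[:,:,::-1]);print(ctrl.get_obs()['ee_pos'],ctrl.get_obs()['eef_rot'])
```

```text
[ 0.52507807 -0.10898546  0.21790423] [-3.14135430e+00 -4.40900740e-04 -1.57049682e+00]
```

View pics/r11.png

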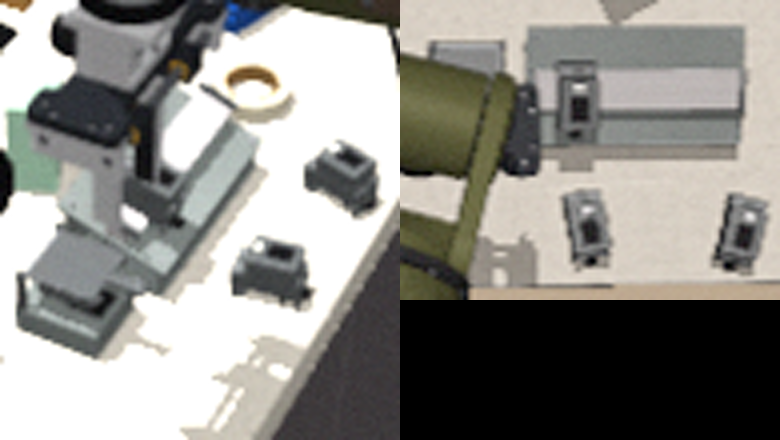

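>>> drive_tool(
  increments=[
    [[0, 0, 0], [38, 16.5, 0], 0.55],
    [[0, 0, 0], [38, 16.5, 0], 0.55],
    [[0, 0, 0], [38, 16.5, 0], 0.55],
    [[0, 0, 0], [37.5, 15.5, 0], 0.55],
    [[0, 0, -9.5], [0, 0, 20], 0.55],
    [[0, 0, 0], [0, 0, 40], 0.55],
    [[0, 0, 0], [0, 0, 40], 0.55],
    [[0, 0, 0], [0, 0, 0], 0.55],
    [[0, 0, 0], [0, 0, 0], 0.55],
  ],
)

```text
time_s: 25.05
ee_pos: [0.4605, -0.2613, 0.119]
eef_rot: [-3.14, -0.001, -1.406]
force: [0.4, -0.4, 0.9]
grip_width: 0.0517
```

Run:
```python
from h import *
s=shot('scene','s12')
def z(im,x0,y0,w,h,k,g): return cv2.resize(np.clip(im[y0:y0+h,x0:x0+w].astype(float)*g,0,255).astype(np.uint8),None,fx=k,fy=k,interpolation=cv2.INTER_CUBIC)
cv2.imwrite('pics/r12.png',z(s,235,110,100,90,6,1.2)[:,:,::-1])
```

```text
(no output)
```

View pics/r12.png

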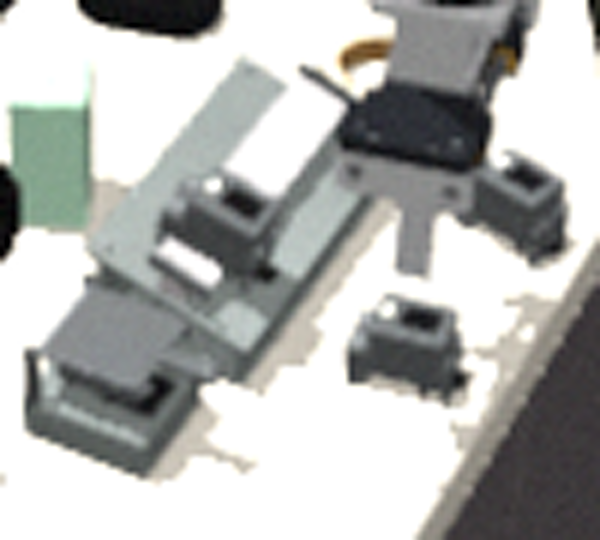

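>>> drive_tool(
  increments=[
    [[0, 0, 0], [0, 0, 30], 0.55],
    [[0, 0, 0], [0, 0, 32], 0.55],
    [[0, 0, 0], [0, 0, 19.5], 0.55],
    [[0, 0, 0], [0, 0, 0], 0.45],
    [[0, 0, 0], [0, 0, 0], 0.3],
    [[0, 0, 0], [0, 0, 0], 0.2],
    [[0, 0, 0], [0, 0, 0], 0.2],
    [[0, 0, 0], [0, 0, 0], 0.2],
  ],
  squeeze=30,
)

```text
time_s: 26.1
ee_pos: [0.4609, -0.2609, 0.0376]
eef_rot: [-3.14, -0.002, -1.405]
force: [-2.0, -0.3, 7.6]
grip_width: 0.0338
```

>>> drive_tool(
  increments=[
    [[0, 0, 0], [0, 0, -15], 0.2],
    [[0, 0, 0], [0, 0, -30], 0.2],
    [[0, 0, 0], [0, 0, -35], 0.2],
    [[0, 0, 0], [0, 0, -33], 0.2],
    [[0, 0, 9.5], [0, 0, 0], 0.2],
    [[0, 0, 0], [11, -31, 0], 0.2],
    [[0, 0, 0], [11, -31, 0], 0.2],
    [[0, 0, 0], [11, -31, 0], 0.2],
    [[0, 0, 0], [11, -32, 0], 0.2],
    [[0, 0, 0], [0, 0, 20], 0.2],
    [[0, 0, 0], [0, 0, 15], 0.2],
    [[0, 0, 0], [0, 0, 6], 0.2],
    [[0, 0, 0], [0, 0, 4], 0.2],
    [[0, 0, 0], [0, 0, 2], 0.2],
    [[0, 0, 0], [0, 0, 0], 0.2],
  ],
)

```text
time_s: 27.98
ee_pos: [0.5852, -0.3044, 0.1022]
eef_rot: [-3.141, -0.0, -1.571]
force: [-0.2, -0.8, -0.9]
grip_width: 0.0337
```

>>> drive_tool(
  increments=[
    [[0, 0, 0], [0, 0, 2], 0.2],
    [[0, 0, 0], [0, 0, 2], 0.2],
    [[0, 0, 0], [0, 0, 0], 0.2],
  ],
)

```text
time_s: 28.35
ee_pos: [0.5854, -0.3045, 0.0986]
eef_rot: [-3.141, -0.0, -1.571]
force: [-1.3, 1.5, 4.5]
grip_width: 0.0335
```

>>> drive_tool(
  increments=[
    [[0, 0, 0], [0, 0, 1], 0.2],
    [[0, 0, 0], [0, 0, 0], 0.2],
  ],
)

```text
time_s: 28.6
ee_pos: [0.5857, -0.3045, 0.0983]
eef_rot: [-3.14, -0.001, -1.571]
force: [-0.9, 2.0, 9.4]
grip_width: 0.034
```

>>> drive_tool(
  increments=[
    [[0, 0, 0], [0, 0, 0.7], 0.2],
    [[0, 0, 0], [0, 0, 0], 0.2],
  ],
)

```text
time_s: 28.85
ee_pos: [0.586, -0.3045, 0.0982]
eef_rot: [-3.139, -0.001, -1.571]
force: [-1.4, 3.0, 13.8]
grip_width: 0.0341
```

>>> drive_tool(
  increments=[
    [[0, 0, 0], [0, 0, -1.2], 0.2],
    [[0, 0, 0], [0, 2, 0], 0.2],
    [[0, 0, 0], [0, 2, 0], 0.2],
    [[0, 0, 0], [0, 0, 0], 0.2],
  ],
)

```text
time_s: 29.35
ee_pos: [0.5809, -0.3044, 0.0973]
eef_rot: [3.141, 0.0, -1.571]
force: [-1.0, 0.3, 2.5]
grip_width: 0.0337
```

>>> drive_tool(
  increments=[
    [[0, 0, 0], [0, 2, 0], 0.2],
    [[0, 0, 0], [0, 0, 0], 0.2],
  ],
)

```text
time_s: 29.6
ee_pos: [0.579, -0.3043, 0.0973]
eef_rot: [3.141, 0.0, -1.571]
force: [0.5, 0.5, 1.4]
grip_width: 0.0339
```

>>> drive_tool(
  increments=[
    [[0, 0, 0], [0, 1, 0], 0.2],
    [[0, 0, 0], [0, 0, 0], 0.2],
  ],
)

```text
time_s: 29.85
ee_pos: [0.578, -0.3044, 0.0973]
eef_rot: [3.141, 0.0, -1.571]
force: [-0.6, -0.3, 0.4]
grip_width: 0.034
```

>>> drive_tool(
  increments=[
    [[0, 0, 0], [0, 1, 0], 0.2],
    [[0, 0, 0], [0, 0, 0], 0.2],
  ],
)

```text
time_s: 30.1
ee_pos: [0.577, -0.3044, 0.0973]
eef_rot: [3.141, 0.0, -1.571]
force: [-0.6, -0.1, -0.1]
grip_width: 0.0338
```

>>> drive_tool(
  increments=[
    [[0, 0, 0], [0, 1, 0], 0.2],
    [[0, 0, 0], [0, 0, 0], 0.2],
  ],
)

```text
time_s: 30.35
ee_pos: [0.576, -0.3044, 0.0973]
eef_rot: [3.141, 0.0, -1.571]
force: [-1.0, -0.3, 0.8]
grip_width: 0.0337
```

>>> drive_tool(
  increments=[
    [[0, 0, 0], [0, 1, 0], 0.2],
    [[0, 0, 0], [0, 0, 0], 0.2],
  ],
)

```text
time_s: 30.6
ee_pos: [0.575, -0.3044, 0.0974]
eef_rot: [3.141, 0.0, -1.571]
force: [-0.4, 0.0, -0.0]
grip_width: 0.0335
```

>>> drive_tool(
  increments=[
    [[0, 0, 0], [0, 1, 0], 0.2],
    [[0, 0, 0], [0, 0, 0], 0.2],
  ],
)

```text
time_s: 30.85
ee_pos: [0.5742, -0.3044, 0.0974]
eef_rot: [-3.141, -0.0, -1.571]
force: [0.8, 0.1, -0.3]
grip_width: 0.0339
```

>>> drive_tool(
  increments=[
    [[0, 0, 0], [0, 1.2, 0], 0.2],
    [[0, 0, 0], [0, 0, 0], 0.2],
  ],
)

```text
time_s: 31.1
ee_pos: [0.5737, -0.3043, 0.0973]
eef_rot: [-3.139, -0.0, -1.571]
force: [8.2, -0.0, -4.9]
grip_width: 0.0337
```

>>> drive_tool(
  increments=[
    [[0, 0, 0], [0, 1.2, 0], 0.2],
    [[0, 0, 0], [0, 0, 0], 0.2],
  ],
)

```text
time_s: 31.35
ee_pos: [0.5735, -0.3043, 0.0973]
eef_rot: [-3.137, -0.001, -1.571]
force: [16.6, -2.7, -9.2]
grip_width: 0.0339
```

Run:
```python
from h import *
s=shot('scene','s13')
def z(im,x0,y0,w,h,k,g): return cv2.resize(np.clip(im[y0:y0+h,x0:x0+w].astype(float)*g,0,255).astype(np.uint8),None,fx=k,fy=k,interpolation=cv2.INTER_CUBIC)
cv2.imwrite('pics/r13.png',z(s,245,105,65,65,9,1.3)[:,:,::-1]);print(ctrl.get_obs()['moment'])
```

```text
[-0.43344514 -3.27127353 -0.01113512]
```

View pics/r13.png

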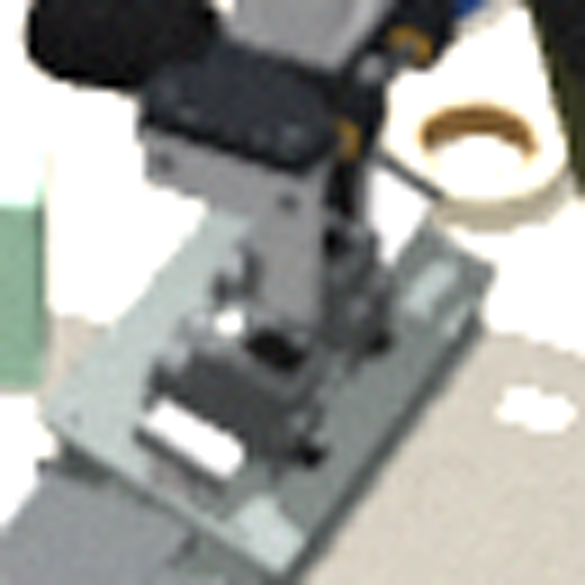

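>>> drive_tool(
  increments=[
    [[0, 0, 0], [0, -2, 0.5], 0.2],
    [[0, 0, 0], [0, 0, 0.7], 0.2],
    [[0, 0, 0], [0, 0, 0], 0.2],
  ],
)

```text
time_s: 31.78
ee_pos: [0.5741, -0.3044, 0.097]
eef_rot: [-3.14, -0.0, -1.571]
force: [1.1, 0.5, 5.8]
grip_width: 0.0338
```

>>> drive_tool(
  increments=[
    [[0, 0, 0], [0, 0, 0.8], 0.2],
    [[0, 0, 0], [0, 0, 0], 0.2],
  ],
)

```text
time_s: 32.02
ee_pos: [0.5741, -0.3046, 0.0969]
eef_rot: [-3.14, -0.001, -1.571]
force: [-1.0, 2.0, 10.2]
grip_width: 0.0338
```

>>> drive_tool(
  increments=[
    [[0, 0, 0], [0, 1, -0.4], 0.2],
    [[0, 0, 0], [0, 0, 0], 0.2],
  ],
)

```text
time_s: 32.28
ee_pos: [0.5738, -0.3046, 0.0969]
eef_rot: [-3.138, -0.001, -1.571]
force: [6.0, 1.2, 3.3]
grip_width: 0.0335
```

>>> drive_tool(
  increments=[
    [[3, 0, 0], [0, 1.35, 1.35], 0.2],
    [[3, 0, 0], [0, 1.35, 1.35], 0.2],
    [[0, 0, 0], [0, 0, 0], 0.2],
  ],
)

```text
time_s: 32.65
ee_pos: [0.5708, -0.3046, 0.094]
eef_rot: [-3.033, -0.001, -1.572]
force: [7.1, 1.2, 1.1]
grip_width: 0.0339
```

>>> drive_tool(
  increments=[
    [[3, 0, 0], [0, 1.35, 1.35], 0.2],
    [[3, 0, 0], [0, 1.35, 1.35], 0.2],
    [[0, 0, 0], [0, 0, 0], 0.2],
  ],
)

```text
time_s: 33.02
ee_pos: [0.5683, -0.3047, 0.0921]
eef_rot: [-2.929, -0.001, -1.572]
force: [0.1, 1.9, 13.4]
grip_width: 0.0339
```

>>> drive_tool(
  increments=[
    [[3, 0, 0], [0, 1.4, 1.35], 0.2],
    [[0, 0, 0], [0, 0, 0], 0.2],
  ],
)

```text
time_s: 33.28
ee_pos: [0.5675, -0.3048, 0.0908]
eef_rot: [-2.876, -0.001, -1.572]
force: [4.5, 0.8, 4.3]
grip_width: 0.0341
```

>>> drive_tool(
  increments=[
    [[3, 0, 0], [0, 1.4, 1.35], 0.2],
    [[0, 0, 0], [0, 0, 0], 0.2],
  ],
)

```text
time_s: 33.52
ee_pos: [0.5665, -0.3047, 0.0877]
eef_rot: [-2.824, -0.001, -1.572]
force: [9.3, -0.4, 0.9]
grip_width: 0.0338
```

>>> drive_tool(
  increments=[
    [[0, 0, 0], [0, 0, 1], 0.2],
    [[0, 0, 0], [0, 0, 0], 0.2],
  ],
)

```text
time_s: 33.78
ee_pos: [0.5666, -0.3047, 0.0871]
eef_rot: [-2.826, -0.001, -1.571]
force: [0.2, 1.7, 8.8]
grip_width: 0.0336
```

>>> drive_tool(
  increments=[
    [[1, 0, 0], [0, 0.4, 1], 0.2],
    [[0, 0, 0], [0, 0, 0], 0.2],
  ],
)

```text
time_s: 34.02
ee_pos: [0.5664, -0.3047, 0.0869]
eef_rot: [-2.808, -0.001, -1.571]
force: [-6.9, 3.7, 18.6]
grip_width: 0.0339
```

>>> drive_tool(
  increments=[
    [[0, 0, 0], [0, 0, -1.5], 0.2],
    [[0, 0, 0], [0, 0, 0], 0.4],
    [[0, 0, 0], [0, 0, 0], 0.43],
    [[0, 0, 0], [0, 0, -10], 0.43],
    [[0, 0, 0], [0, 0, -30], 0.43],
    [[0, 0, 0], [0, 0, -40], 0.5],
    [[0, 0, 0], [0, 0, -40], 0.55],
    [[-9.5, 0, 0], [0, 0, -20], 0.55],
    [[-9.5, 0, 0], [0, 0, 0], 0.55],
    [[0, 0, 0], [40, 10, 0], 0.55],
    [[0, 0, 0], [50, 10, 0], 0.55],
    [[0, 0, 0], [40, 10, 0], 0.55],
    [[0, 0, 0], [0, 0, 0], 0.55],
  ],
)

```text
time_s: 35.65
ee_pos: [0.4883, -0.4366, 0.2183]
eef_rot: [3.141, 0.0, -1.574]
force: [-0.3, 0.2, 0.5]
grip_width: 0.0517
```

```bash
cat >> h.py <<'E'
def z(im,x0,y0,w,h,k,g): return cv2.resize(np.clip(im[y0:y0+h,x0:x0+w].astype(float)*g,0,255).astype(np.uint8),None,fx=k,fy=k,interpolation=cv2.INTER_CUBIC)
E
python3 - <<'E'
from h import *
s=shot('scene','s14');t=shot('top','t14')
cv2.imwrite('pics/r14.png',np.hstack([z(s,248,108,48,60,8,1.2),z(t,280,165,48,60,8,1.5)])[:,:,::-1]);print(ctrl.get_obs()['ee_pos'],ctrl.get_obs()['eef_rot'])
E
```

```text
[ 0.48955348 -0.43419424  0.21865663] [ 3.14137477e+00  2.73568176e-04 -1.57181825e+00]
```

View pics/r14.png

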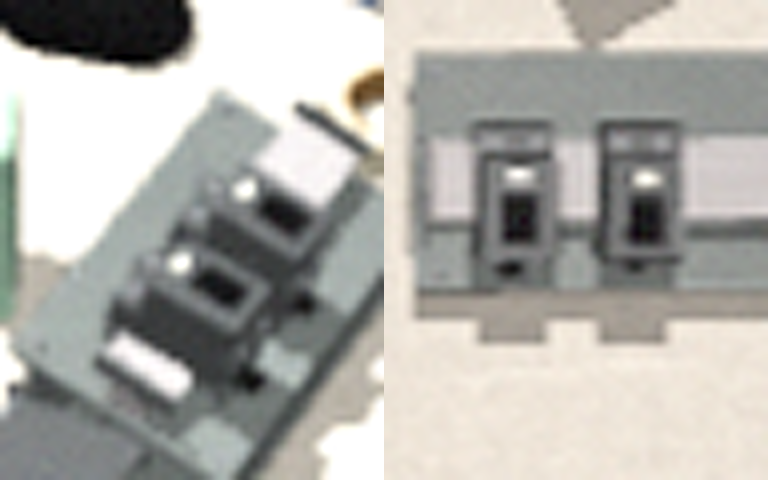

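Run:
```python
from h import *
s=cv2.imread('pics/s14.png')[:,:,::-1];t=cv2.imread('pics/t14.png')[:,:,::-1]
def blobs(im,x0,y0,w,h,th):
    g=cv2.resize(cv2.cvtColor(im[y0:y0+h,x0:x0+w],cv2.COLOR_RGB2GRAY),None,fx=8,fy=8,interpolation=cv2.INTER_CUBIC)
    n,l,st,c=cv2.connectedComponentsWithStats((g<th).astype(np.uint8))
    for i in range(1,n):
        if st[i,4]>80: print(th,(c[i]).round(1),st[i])
for th in(35,45): print('scene');blobs(s,248,128,48,35,th);print('top');blobs(t,285,175,40,30,th)
# expected: seated relay features; B-A shift from y difference
C=np.array([.583,-.305,.0635]);a=np.radians(18);X=np.array([np.cos(a),0,np.sin(a)]);Z=np.array([-np.sin(a),0,np.cos(a)]);Y=np.array([0,1,0])
for nm,(x,zz) in dict(win=(-10,35),tab=(-40,8)).items():
    for n in('scene','top'):
        p=[proj(n,C+X*x/1e3+Z*zz/1e3+Y*(y+.305))[0] for y in(-.2492,-.3047)];print(nm,n,((p[1]-p[0])*8).round(1))
```

```text
scene
35 [282.4  54.8] [263  40  40  31 705]
35 [219.8 127.8] [197 113  45  30 728]
35 [302.4 144.1] [293 137  19  15 195]
35 [248.  219.4] [236 209  25  21 330]
top
35 [ 94.9 138.7] [  81  117   29   44 1172]
35 [221.1 141.4] [ 205  120   32   43 1157]
35 [ 86.1 188.6] [ 76 183  20  12 181]
scene
45 [282.8  54.8] [261  38  46  35 942]
45 [219.7 127.6] [195 111  49  34 953]
45 [300.9 144.1] [286 134  28  20 357]
45 [246.8 218.9] [232 205  31  27 500]
top
45 [180.9 106.2] [179  88   5  35 116]
45 [ 95.2 138.5] [  79  115   33   48 1443]
45 [221.6 140.8] [ 203  117   36   48 1469]
45 [210.4 184.4] [202 179  18  13 178]
45 [ 86.  188.8] [ 74 182  24  15 285]
win scene [ 58.1 -77.9]
win top [126.9  -2.2]
tab scene [ 56.5 -78.6]
tab top [124.4  -2.2]
```

Run:
```python
from h import *
s=cv2.imread('pics/s14.png')[:,:,::-1];t=cv2.imread('pics/t14.png')[:,:,::-1]
cv2.imwrite('pics/r15.png',np.hstack([z(s,258,125,34,34,11,2.2),z(t,288,178,34,34,11,2.2)])[:,:,::-1])
```

```text
(no output)
```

View pics/r15.png

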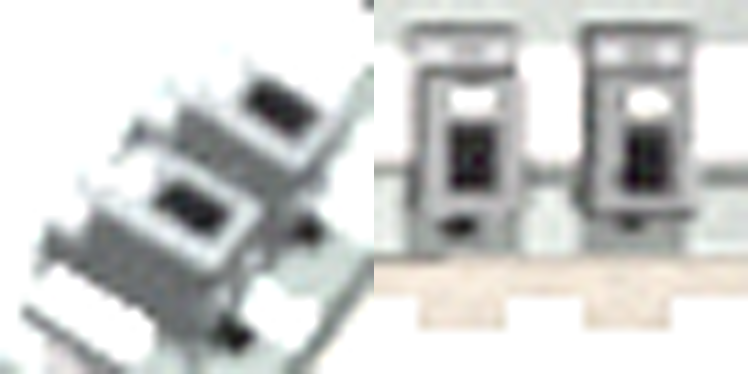

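>>> drive_tool(
  increments=[
    [[0, 0, 0], [-46, -11, 0], 0.2],
    [[0, 0, 0], [-46, -11, 0], 0],
    [[0, 0, 0], [-46, -12, 0], 0],
    [[0, 0, 0], [-47, -12, 0], 0],
    [[9, 0, 0], [0, 0, 30], 0],
    [[9, 0, 0], [0, 0, 0], 0],
    [[0, 0, 0], [0, 12.8, 38.7], 0],
    [[0, 0, 0], [0, 0, 0], 0],
    [[0, 0, 0], [0, 0, 0], 0],
  ],
)

```text
time_s: 36.88
ee_pos: [0.5364, -0.249, 0.1493]
eef_rot: [-2.826, -0.001, -1.57]
force: [0.3, 0.8, 0.6]
grip_width: 0.0006
```

>>> drive_tool(
  increments=[
    [[0, 0, 0], [0, 1.9, 15], 0],
    [[0, 0, 0], [0, 0, 15], 0],
    [[0, 0, 0], [0, 0, 4], 0],
    [[0, 0, 0], [0, 0, 0], 0],
  ],
)

```text
time_s: 37.38
ee_pos: [0.5444, -0.2493, 0.1144]
eef_rot: [-2.828, 0.0, -1.571]
force: [0.2, -0.5, 0.1]
grip_width: 0.0003
```

>>> drive_tool(
  increments=[
    [[0, 0, 0], [0, 0, 2], 0],
    [[0, 0, 0], [0, 0, 2], 0],
    [[0, 0, 0], [0, 0, 0], 0],
  ],
)

```text
time_s: 37.75
ee_pos: [0.5456, -0.2494, 0.111]
eef_rot: [-2.827, 0.0, -1.571]
force: [-0.9, -0.6, -0.2]
grip_width: 0.0006
```

Run:
```python
from h import *
s=shot('scene','s16')
cv2.imwrite('pics/r16.png',z(s,245,108,55,60,9,1.4)[:,:,::-1])
```

```text
(no output)
```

View pics/r16.png

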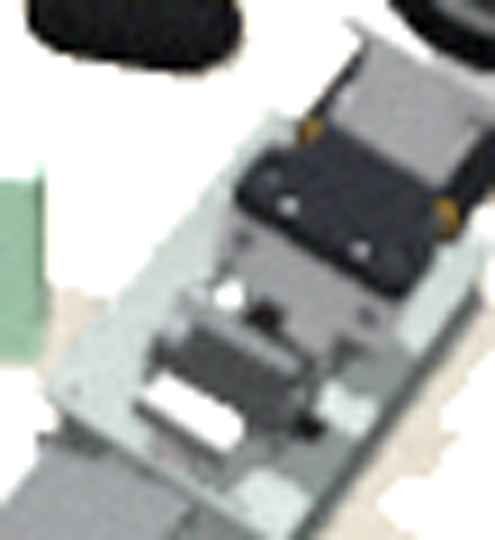

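>>> drive_tool(
  increments=[
    [[0, 0, 0], [0, 0, 1.5], 0],
    [[0, 0, 0], [0, 0, 0], 0],
  ],
)

```text
time_s: 38.05
ee_pos: [0.5461, -0.2494, 0.1095]
eef_rot: [-2.827, 0.0, -1.571]
force: [-0.2, 0.7, -0.2]
grip_width: 0.0005
```

>>> drive_tool(
  increments=[
    [[0, 0, 0], [0, 0, 1], 0],
    [[0, 0, 0], [0, 0, 0], 0],
  ],
)

```text
time_s: 38.3
ee_pos: [0.5464, -0.2494, 0.1086]
eef_rot: [-2.827, 0.0, -1.571]
force: [0.0, 0.2, -0.1]
grip_width: 0.0004
```

>>> drive_tool(
  increments=[
    [[0, 0, 0], [0, 0, 1], 0],
    [[0, 0, 0], [0, 0, 0], 0],
  ],
)

```text
time_s: 38.55
ee_pos: [0.5466, -0.2494, 0.1081]
eef_rot: [-2.827, -0.0, -1.571]
force: [-4.6, 0.1, 5.9]
grip_width: 0.0012
```

>>> drive_tool(
  increments=[
    [[0, 0, 0], [0, 0, 1], 0],
    [[0, 0, 0], [0, 0, 0], 0],
  ],
)

```text
time_s: 38.8
ee_pos: [0.5468, -0.2495, 0.108]
eef_rot: [-2.827, -0.0, -1.571]
force: [-15.0, 4.1, 18.4]
grip_width: 0.0003
```

>>> drive_tool(
  increments=[
    [[0, 0, 0], [0, 0, -6], 0],
    [[0, 0, 0], [0, 0, -20], 0],
    [[0, 0, 0], [28, 0, 0], 0],
    [[0, 0, 0], [27.5, 0, 0], 0],
    [[0, 0, 0], [0, 0, 17], 0],
    [[0, 0, 0], [0, 0, 5], 0],
    [[0, 0, 0], [0, 0, 0], 0],
  ],
)

```text
time_s: 39.67
ee_pos: [0.5457, -0.3039, 0.1101]
eef_rot: [-2.828, 0.001, -1.57]
force: [0.5, 0.6, 0.3]
grip_width: 0.0
```

>>> drive_tool(
  increments=[
    [[0, 0, 0], [0, 0, 1], 0],
    [[0, 0, 0], [0, 0, 0], 0],
  ],
)

```text
time_s: 39.92
ee_pos: [0.5462, -0.3046, 0.1099]
eef_rot: [-2.827, -0.0, -1.571]
force: [-0.1, -0.1, 0.4]
grip_width: 0.0002
```

>>> drive_tool(
  increments=[
    [[0, 0, 0], [0, 0, 1], 0],
    [[0, 0, 0], [0, 0, 0], 0],
  ],
)

```text
time_s: 40.17
ee_pos: [0.5464, -0.3048, 0.1086]
eef_rot: [-2.827, 0.0, -1.571]
force: [-0.4, -0.1, 0.1]
grip_width: 0.0004
```

>>> drive_tool(
  increments=[
    [[0, 0, 0], [0, 0, 1], 0],
    [[0, 0, 0], [0, 0, 0], 0],
  ],
)

```text
time_s: 40.42
ee_pos: [0.5466, -0.305, 0.1083]
eef_rot: [-2.827, -0.0, -1.571]
force: [-5.4, 1.6, 7.2]
grip_width: 0.0005
```

>>> drive_tool(
  increments=[
    [[0, 0, 0], [0, 0, 1], 0],
    [[0, 0, 0], [0, 0, 0], 0],
  ],
)

```text
time_s: 40.67
ee_pos: [0.5466, -0.305, 0.1082]
eef_rot: [-2.827, -0.0, -1.571]
force: [-15.5, 4.6, 18.4]
grip_width: 0.0005
```

>>> drive_tool(
  increments=[
    [[0, 0, 0], [0, 0, -6], 0],
    [[0, 0, 0], [0, 0, -40], 0],
    [[0, 0, 0], [0, 0, -40], 0.3],
    [[-9, 0, 0], [0, 0, -40], 0.55],
    [[-9, 0, 0], [0, 0, 0], 0.55],
    [[0, 0, 0], [43, 7, 0], 0.55],
    [[0, 0, 0], [43, 7, 0], 0.55],
    [[0, 0, 0], [43, 7, 0], 0.55],
    [[0, 0, 0], [0, 0, 0], 0.55],
  ],
)

```text
time_s: 41.8
ee_pos: [0.4859, -0.4361, 0.2257]
eef_rot: [3.141, 0.0, -1.574]
force: [0.9, 0.5, 0.1]
grip_width: 0.0516
```

Run:
```python
from h import *
s=shot('scene','s17');t=shot('top','t17')
def blobs(im,x0,y0,w,h,th):
    g=cv2.resize(cv2.cvtColor(im[y0:y0+h,x0:x0+w],cv2.COLOR_RGB2GRAY),None,fx=8,fy=8,interpolation=cv2.INTER_CUBIC)
    n,l,st,c=cv2.connectedComponentsWithStats((g<th).astype(np.uint8))
    for i in range(1,n):
        if st[i,4]>80: print(th,(c[i]).round(1),st[i])
for th in(45,): print('scene');blobs(s,248,128,48,35,th);print('top');blobs(t,285,175,40,30,th)
cv2.imwrite('pics/r17.png',np.hstack([z(s,258,125,34,34,11,2.2),z(t,288,178,34,34,11,2.2)])[:,:,::-1]);print(ctrl.get_obs()['ee_pos'],ctrl.get_obs()['eef_rot'])
```

```text
scene
45 [282.5  54.9] [260  38  46  37 954]
45 [222.4 132.2] [200 113  45  39 977]
45 [301.6 144. ] [290 134  24  19 320]
45 [244.4 220.7] [236 210  19  21 291]
top
45 [181.  103.4] [179  82   5  44 113]
45 [ 93.8 141.5] [  79  117   32   49 1427]
45 [221.6 140.6] [ 204  116   35   48 1450]
45 [210.9 184.5] [203 178  17  14 174]
45 [ 86.2 185.4] [ 76 181  20  10 158]
[ 0.4869124  -0.43369435  0.2262403 ] [ 3.14132273e+00  5.29555367e-04 -1.57163987e+00]
```

View pics/r17.png

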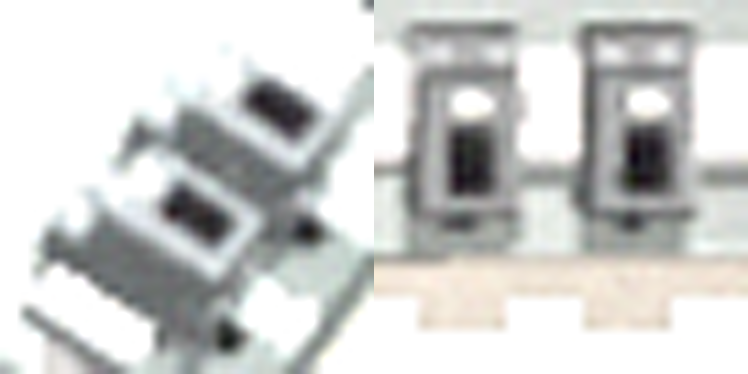

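View pics/t17.png

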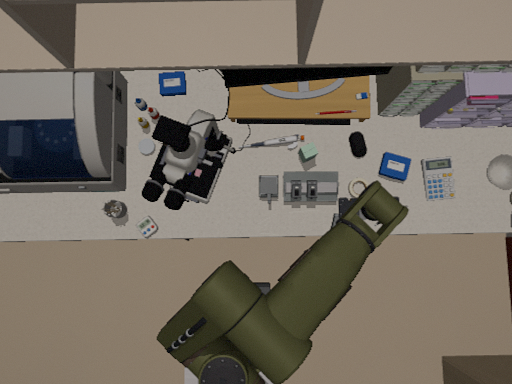

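>>> drive_tool(
  increments=[
    [[0, 0, 0], [-50, -10, 0], 0.55],
    [[0, 0, 0], [-50, -10, 0], 0.55],
    [[0, 0, 0], [-50, -10, 0], 0.55],
    [[0, 0, 0], [-50, -10, 0], 0.55],
    [[0, 0, 0], [-50, -10, 0], 0.55],
    [[0, 0, 0], [0, 0, 0], 0.55],
  ],
)

```text
time_s: 42.65
ee_pos: [0.5376, -0.18, 0.2272]
eef_rot: [-3.141, 0.0, -1.566]
force: [-0.2, -0.2, -0.7]
grip_width: 0.0515
```

Run:
```python
from h import *
s=shot('scene','s18');t=shot('top','t18')
cv2.imwrite('pics/r18.png',np.hstack([z(s,300,125,40,40,9,1.5),z(t,318,205,40,40,9,1.5)])[:,:,::-1]);print(ctrl.get_obs()['ee_pos'],ctrl.get_obs()['eef_rot'])
```

```text
[ 0.53712622 -0.18304921  0.22690552] [-3.14114649e+00 -3.21694768e-04 -1.56926682e+00]
```

View pics/r18.png

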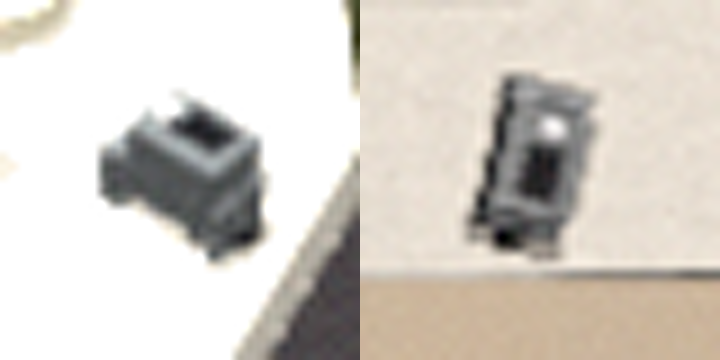

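>>> drive_tool(
  increments=[
    [[0, 0, 0], [43.5, 16, 0], 0.55],
    [[0, 0, 0], [43.5, 16, 0], 0.55],
    [[0, 0, 0], [43.5, 16, 0], 0.55],
    [[0, 0, 0], [43.5, 16, 0], 0.55],
    [[0, 0, 0], [43.5, 16, 0], 0.55],
    [[0, 0, 6.4], [0, 0, 30], 0.55],
    [[0, 0, 6.4], [0, 0, 40], 0.55],
    [[0, 0, 0], [0, 0, 40], 0.55],
    [[0, 0, 0], [0, 0, 0], 0.55],
    [[0, 0, 0], [0, 0, 0], 0.55],
  ],
)

```text
time_s: 44.0
ee_pos: [0.4572, -0.4023, 0.1184]
eef_rot: [-3.14, -0.001, -1.795]
force: [-0.4, -0.8, 0.6]
grip_width: 0.0514
```

Run:
```python
from h import *
s=shot('scene','s19')
cv2.imwrite('pics/r19.png',z(s,270,100,75,75,7,1.4)[:,:,::-1])
```

```text
(no output)
```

View pics/r19.png

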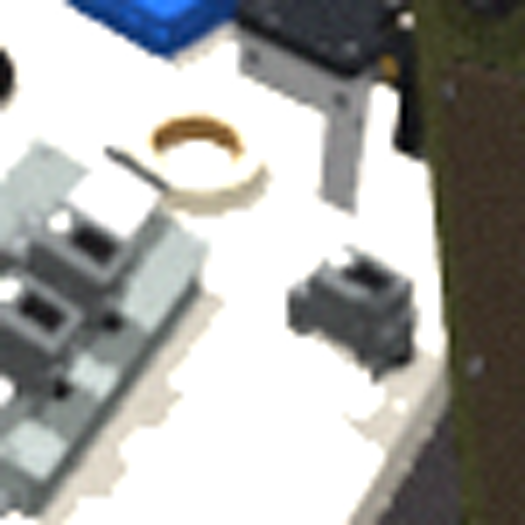

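>>> drive_tool(
  increments=[
    [[0, 0, 0], [-1.5, 0, 30], 0.55],
    [[0, 0, 0], [0, 0, 32], 0.55],
    [[0, 0, 0], [0, 0, 19], 0.55],
    [[0, 0, 0], [0, 0, 0], 0.45],
    [[0, 0, 0], [0, 0, 0], 0.3],
    [[0, 0, 0], [0, 0, 0], 0.2],
    [[0, 0, 0], [0, 0, 0], 0.2],
    [[0, 0, 0], [0, 0, 0], 0.2],
  ],
  squeeze=40,
)

```text
time_s: 45.05
ee_pos: [0.4579, -0.4004, 0.0371]
eef_rot: [-3.14, -0.001, -1.794]
force: [-1.7, 1.0, 7.4]
grip_width: 0.0341
```

>>> drive_tool(
  increments=[
    [[0, 0, 0], [0, 0, -15], 0.2],
    [[0, 0, 0], [0, 0, -30], 0.2],
    [[0, 0, 0], [0, 0, -35], 0.2],
    [[0, 0, 0], [0, 0, -33], 0.2],
    [[0, 0, -6.4], [0, 0, 0], 0.2],
    [[0, 0, -6.4], [0, 0, 0], 0.2],
    [[0, 0, 0], [-10, -31, 0], 0.2],
    [[0, 0, 0], [-10, -31, 0], 0.2],
    [[0, 0, 0], [-10, -31, 0], 0.2],
    [[0, 0, 0], [-9.5, -31, 0], 0.2],
    [[0, 0, 0], [0, 0, 0], 0.2],
    [[0, 0, 0], [0, 0, 20], 0.2],
    [[0, 0, 0], [0, 0, 15], 0.2],
    [[0, 0, 0], [0, 0, 6], 0.2],
    [[0, 0, 0], [0, 0, 4], 0.2],
    [[0, 0, 0], [0, 0, 2], 0.2],
    [[0, 0, 0], [0, 0, 0], 0.2],
  ],
)

```text
time_s: 47.18
ee_pos: [0.581, -0.3611, 0.1052]
eef_rot: [-3.141, -0.001, -1.572]
force: [-15.3, 5.9, 25.8]
grip_width: 0.0341
```

Contact at about 0.106 means the tongue has landed on the rail. I'll lift and shift it further away from the robot.

>>> drive_tool(
  increments=[
    [[0, 0, 0], [0, 0, -6], 0.2],
    [[0, 0, 0], [0, 0, -2], 0.2],
    [[0, 0, 0], [0, -4, 0], 0.2],
    [[0, 0, 0], [0, 0, 0], 0.2],
  ],
)

```text
time_s: 47.68
ee_pos: [0.5855, -0.3603, 0.109]
eef_rot: [3.141, 0.0, -1.571]
force: [-0.2, 0.2, -1.5]
grip_width: 0.034
```

>>> drive_tool(
  increments=[
    [[0, 0, 0], [0, 0, 4], 0.2],
    [[0, 0, 0], [0, 0, 2], 0.2],
    [[0, 0, 0], [0, 0, 2], 0.2],
    [[0, 0, 0], [0, 0, 0], 0.2],
  ],
)

```text
time_s: 48.18
ee_pos: [0.5853, -0.3604, 0.1013]
eef_rot: [3.141, 0.0, -1.571]
force: [-0.3, 0.4, -1.2]
grip_width: 0.0338
```

>>> drive_tool(
  increments=[
    [[0, 0, 0], [0, 0, 2], 0.2],
    [[0, 0, 0], [0, 0, 1], 0.2],
    [[0, 0, 0], [0, 0, 0], 0.2],
  ],
)

```text
time_s: 48.55
ee_pos: [0.5853, -0.3604, 0.0985]
eef_rot: [3.141, 0.0, -1.571]
force: [0.2, -0.9, -0.8]
grip_width: 0.0337
```

>>> drive_tool(
  increments=[
    [[0, 0, 0], [0, 0, 1], 0.2],
    [[0, 0, 0], [0, 0, 0], 0.2],
  ],
)

```text
time_s: 48.8
ee_pos: [0.5853, -0.3604, 0.0975]
eef_rot: [3.142, 0.0, -1.571]
force: [-0.1, 0.0, -1.1]
grip_width: 0.034
```

>>> drive_tool(
  increments=[
    [[0, 0, 0], [0, 0, 1], 0.2],
    [[0, 0, 0], [0, 0, 0], 0.2],
  ],
)

```text
time_s: 49.05
ee_pos: [0.5854, -0.3605, 0.0969]
eef_rot: [-3.141, -0.0, -1.571]
force: [-0.3, -0.3, 2.0]
grip_width: 0.0338
```

>>> drive_tool(
  increments=[
    [[0, 0, 0], [0, 2, 0.3], 0.2],
    [[0, 0, 0], [0, 2, 0], 0.2],
    [[0, 0, 0], [0, 0, 0], 0.2],
  ],
)

```text
time_s: 49.42
ee_pos: [0.5813, -0.3605, 0.0966]
eef_rot: [-3.141, -0.0, -1.571]
force: [0.8, 0.0, 3.7]
grip_width: 0.0335
```

>>> drive_tool(
  increments=[
    [[0, 0, 0], [0, 1.5, 0], 0.2],
    [[0, 0, 0], [0, 0, 0], 0.2],
  ],
)

```text
time_s: 49.68
ee_pos: [0.5799, -0.3605, 0.0966]
eef_rot: [-3.141, -0.0, -1.571]
force: [1.8, -0.0, 5.5]
grip_width: 0.0337
```

>>> drive_tool(
  increments=[
    [[0, 0, 0], [0, 1, 0], 0.2],
    [[0, 0, 0], [0, 0, 0], 0.2],
  ],
)

```text
time_s: 49.92
ee_pos: [0.579, -0.3605, 0.0965]
eef_rot: [-3.141, -0.0, -1.571]
force: [2.4, 0.5, 4.9]
grip_width: 0.0342
```

>>> drive_tool(
  increments=[
    [[0, 0, 0], [0, 1, 0], 0.2],
    [[0, 0, 0], [0, 0, 0], 0.2],
  ],
)

```text
time_s: 50.18
ee_pos: [0.5781, -0.3605, 0.0965]
eef_rot: [-3.141, -0.0, -1.571]
force: [4.5, -0.2, 5.2]
grip_width: 0.0338
```

>>> drive_tool(
  increments=[
    [[0, 0, 0], [0, 1, 0], 0.2],
    [[0, 0, 0], [0, 0, 0], 0.2],
  ],
)

```text
time_s: 50.42
ee_pos: [0.5778, -0.3604, 0.0965]
eef_rot: [-3.139, -0.001, -1.571]
force: [11.0, -2.4, 1.6]
grip_width: 0.0339
```

>>> drive_tool(
  increments=[
    [[0, 0, 0], [0, 1, 0], 0.2],
    [[0, 0, 0], [0, 0, 0], 0.2],
  ],
)

```text
time_s: 50.68
ee_pos: [0.5774, -0.3605, 0.0964]
eef_rot: [-3.137, -0.001, -1.571]
force: [16.1, -3.8, -1.2]
grip_width: 0.034
```

>>> drive_tool(
  increments=[
    [[0, 0, 0], [0, -1, 0.3], 0.2],
    [[3, 0, 0], [0, 1.38, 1.22], 0.2],
    [[3, 0, 0], [0, 1.38, 1.22], 0.2],
    [[0, 0, 0], [0, 0, 0], 0.2],
  ],
)

```text
time_s: 51.18
ee_pos: [0.5748, -0.3604, 0.094]
eef_rot: [-3.033, -0.001, -1.572]
force: [9.0, 0.4, 3.4]
grip_width: 0.0336
```

>>> drive_tool(
  increments=[
    [[3, 0, 0], [0, 1.38, 1.25], 0.2],
    [[3, 0, 0], [0, 1.38, 1.25], 0.2],
    [[0, 0, 0], [0, 0, 0], 0.2],
  ],
)

```text
time_s: 51.55
ee_pos: [0.5723, -0.3606, 0.0924]
eef_rot: [-2.929, -0.001, -1.572]
force: [3.9, 2.9, 14.6]
grip_width: 0.034
```

>>> drive_tool(
  increments=[
    [[3, 0, 0], [0, 1.4, 1.3], 0.2],
    [[0, 0, 0], [0, 0, 0], 0.2],
  ],
)

```text
time_s: 51.8
ee_pos: [0.5714, -0.3607, 0.0904]
eef_rot: [-2.876, -0.001, -1.572]
force: [8.2, 1.0, 6.7]
grip_width: 0.0338
```

>>> drive_tool(
  increments=[
    [[3, 0, 0], [0, 1.4, 1.3], 0.2],
    [[0, 0, 0], [0, 0, 0], 0.2],
  ],
)

```text
time_s: 52.05
ee_pos: [0.5704, -0.3605, 0.0883]
eef_rot: [-2.824, -0.001, -1.572]
force: [8.5, 1.2, 4.9]
grip_width: 0.0339
```

>>> drive_tool(
  increments=[
    [[0, 0, 0], [0, 0, 1], 0.2],
    [[0, 0, 0], [0, 0, 0], 0.2],
  ],
)

```text
time_s: 52.3
ee_pos: [0.5705, -0.3605, 0.0883]
eef_rot: [-2.825, -0.001, -1.571]
force: [-3.1, 5.6, 16.8]
grip_width: 0.0338
```

>>> drive_tool(
  increments=[
    [[1, 0, 0], [0, 0.4, 1], 0.2],
    [[0, 0, 0], [0, 0, 0], 0.2],
  ],
)

```text
time_s: 52.55
ee_pos: [0.5703, -0.3605, 0.088]
eef_rot: [-2.808, -0.001, -1.571]
force: [-8.1, 8.6, 26.0]
grip_width: 0.0337
```

>>> drive_tool(
  increments=[
    [[-1, 0, 0], [0, 0, -1.5], 0.2],
    [[0, 0, 0], [0, 0, 0], 0.4],
    [[0, 0, 0], [0, 0, 0], 0.43],
    [[0, 0, 0], [0, 0, -10], 0.43],
    [[0, 0, 0], [0, 0, -35], 0.43],
    [[0, 0, 0], [0, 8, 0], 0],
    [[0, 0, 0], [0, 8.3, 0], 0],
    [[0, 0, 0], [0, 0, 0], 0],
    [[0, 0, 0], [0, 0, 0], 0],
    [[0, 0, 0], [0, 0, 0], 0],
  ],
)

```text
time_s: 53.8
ee_pos: [0.5401, -0.3603, 0.1243]
eef_rot: [-2.828, 0.0, -1.571]
force: [0.3, -0.3, 0.3]
grip_width: 0.0001
```

>>> drive_tool(
  increments=[
    [[0, 0, 0], [0, -1.2, 10], 0],
    [[0, 0, 0], [0, 0, 5], 0],
    [[0, 0, 0], [0, 0, 0], 0],
  ],
)

```text
time_s: 54.18
ee_pos: [0.5457, -0.3601, 0.1099]
eef_rot: [-2.828, 0.001, -1.571]
force: [-0.6, -0.4, -0.2]
grip_width: 0.0004
```

>>> drive_tool(
  increments=[
    [[0, 0, 0], [0, 0, 1], 0],
    [[0, 0, 0], [0, 0, 0], 0],
  ],
)

```text
time_s: 54.42
ee_pos: [0.5461, -0.3604, 0.1098]
eef_rot: [-2.827, -0.0, -1.571]
force: [-0.6, 0.8, -0.4]
grip_width: 0.0005
```

>>> drive_tool(
  increments=[
    [[0, 0, 0], [0, 0, 1], 0],
    [[0, 0, 0], [0, 0, 0], 0],
  ],
)

```text
time_s: 54.68
ee_pos: [0.5464, -0.3604, 0.1088]
eef_rot: [-2.827, -0.0, -1.571]
force: [0.5, -0.3, -0.1]
grip_width: 0.0004
```

>>> drive_tool(
  increments=[
    [[0, 0, 0], [0, 0, 1], 0],
    [[0, 0, 0], [0, 0, 0], 0],
  ],
)

```text
time_s: 54.92
ee_pos: [0.5465, -0.3605, 0.1085]
eef_rot: [-2.827, -0.0, -1.571]
force: [-5.7, 2.6, 7.4]
grip_width: 0.0004
```

>>> drive_tool(
  increments=[
    [[0, 0, 0], [0, 0, 1], 0],
    [[0, 0, 0], [0, 0, 0], 0],
    [[0, 0, 0], [0, 0, -6], 0],
    [[0, 0, 0], [0, 0, -40], 0],
    [[0, 0, 0], [0, 0, -40], 0],
    [[-9, 0, 0], [0, 0, -40], 0.2],
    [[-9, 0, 0], [0, 0, 0], 0.4],
    [[0, 0, 0], [50, 0, 0], 0.4],
    [[0, 0, 0], [50, 0, 0], 0.4],
    [[0, 0, 0], [0, 0, 0], 0.4],
    [[0, 0, 0], [0, 0, 0], 0.4],
  ],
)

```text
time_s: 56.3
ee_pos: [0.508, -0.46, 0.2265]
eef_rot: [3.141, 0.001, -1.571]
force: [0.8, 0.2, 0.3]
grip_width: 0.0378
```

Run:
```python
from h import *
s=shot('scene','s20');t=shot('top','t20')
def blobs(im,x0,y0,w,h,th):
    g=cv2.resize(cv2.cvtColor(im[y0:y0+h,x0:x0+w],cv2.COLOR_RGB2GRAY),None,fx=8,fy=8,interpolation=cv2.INTER_CUBIC)
    n,l,st,c=cv2.connectedComponentsWithStats((g<th).astype(np.uint8))
    for i in range(1,n):
        if st[i,4]>80: print(th,(c[i]).round(1),st[i])
print('scene');blobs(s,248,118,56,45,45);print('top');blobs(t,285,175,55,30,45)
cv2.imwrite('pics/r20.png',np.hstack([z(s,248,110,48,52,8,1.6),z(t,285,170,52,52,8,1.8)[:416]])[:,:,::-1]);print(ctrl.get_obs()['ee_pos'],ctrl.get_obs()['eef_rot'])
```

```text
scene
45 [339.9  60.7] [319  44  42  35 825]
45 [282.6 134.9] [260 118  47  36 933]
45 [357.4 150.1] [346 142  23  17 308]
45 [222.4 212.4] [200 193  46  39 993]
45 [300.9 223.7] [288 215  25  18 337]
45 [244.2 301. ] [237 290  17  22 282]
top
45 [308.4  99.9] [306  73   7  62 313]
45 [180.8 105.1] [179  87   4  42 107]
45 [ 93.7 141.4] [  78  117   33   49 1443]
45 [221.6 140.7] [ 204  116   36   49 1461]
45 [349.3 140.4] [ 332  116   36   49 1560]
45 [302.1 160.7] [298 147  10  28 147]
45 [335.6 182.6] [329 179  15   8  94]
45 [ 86.9 184.7] [ 78 180  19  10 145]
45 [210.4 184.7] [202 180  18  12 164]
[ 0.50832445 -0.45948238  0.22707708] [-3.14132171e+00 -8.07732550e-05 -1.57025408e+00]
```

View pics/r20.png

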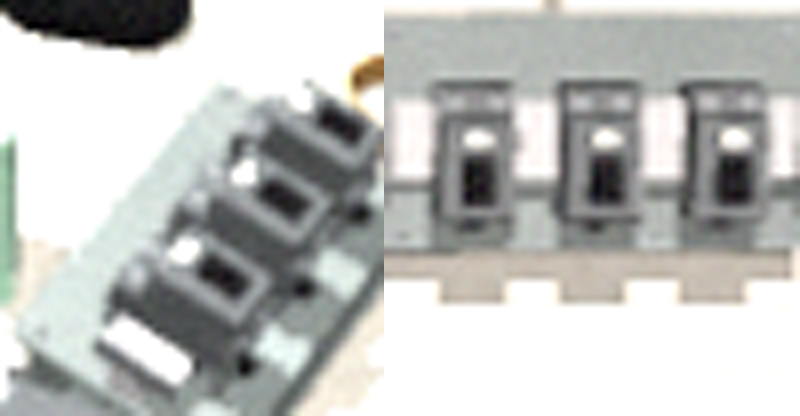

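All three relays match in both views. Next is the guard again.

>>> drive_tool(
  increments=[
    [[0, 0, 0], [-44, -4.3, 0], 0.4],
    [[0, 0, 0], [-44, -4.3, 0], 0.4],
    [[0, 0, 0], [-44, -4.3, 0], 0.4],
    [[0, 0, 0], [-44, -4.3, 0], 0.4],
    [[0, 0, 0], [-44, -4.3, 0], 0.4],
    [[0, 0, 0], [-44, -4.3, 0], 0.4],
    [[0, 0, 0], [-43, -4, 0], 0.4],
    [[0, 0, 0], [0, 0, 40], 0.4],
    [[0, 0, 0], [0, 0, 40], 0.4],
    [[0, 0, 0], [0, 0, 0], 0.4],
    [[0, 0, 0], [0, 0, 0], 0.4],
  ],
)

```text
time_s: 57.78
ee_pos: [0.5385, -0.1533, 0.1487]
eef_rot: [-3.139, -0.001, -1.571]
force: [-0.2, 0.6, 0.4]
grip_width: 0.0373
```

Run:
```python
from h import *
s=shot('scene','s21')
cv2.imwrite('pics/r21.png',z(s,230,110,80,85,7,1.3)[:,:,::-1])
```

```text
(no output)
```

View pics/r21.png

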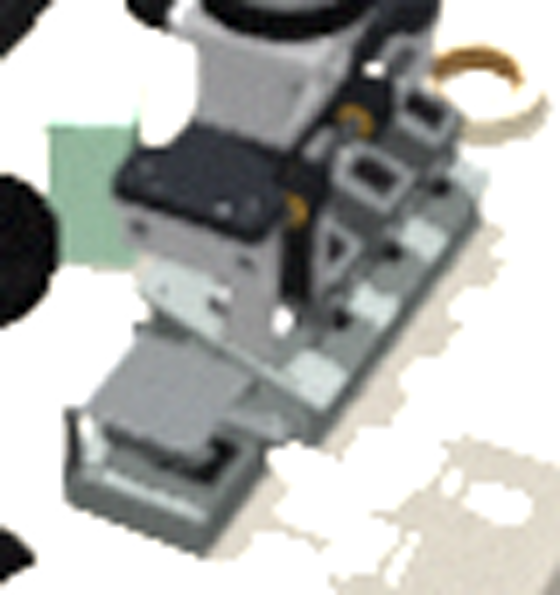

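>>> drive_tool(
  increments=[
    [[0, 0, 0], [0, 0, 40], 0.4],
    [[0, 0, 0], [0, 0, 25], 0.4],
    [[0, 0, 0], [0, 0, 14], 0.4],
    [[0, 0, 0], [0, 0, 0], 0.3],
    [[0, 0, 0], [0, 0, 0], 0],
    [[0, 0, 0], [0, 0, 0], 0],
    [[0, 0, 0], [0, 0, 0], 0],
    [[0, 0, 0], [0, 0, 0], 0],
  ],
  squeeze=5,
)

```text
time_s: 58.82
ee_pos: [0.5384, -0.153, 0.0686]
eef_rot: [-3.14, 0.0, -1.571]
force: [-0.3, 5.6, 5.2]
grip_width: 0.012
```

>>> drive_tool(
  increments=[
    [[0, 0, 0], [0, -0.7, -11.2], 0],
    [[0, 0, 0], [0, -2.2, -11.0], 0],
    [[0, 0, 0], [0, -3.6, -10.7], 0],
    [[0, 0, 0], [0, -5.0, -10.1], 0],
    [[0, 0, 0], [0, -6.2, -9.4], 0],
    [[0, 0, 0], [0, -7.4, -8.5], 0],
    [[0, 0, 0], [0, -8.5, -7.4], 0],
    [[0, 0, 0], [0, -9.4, -6.2], 0],
    [[0, 0, 0], [0, -10.1, -5.0], 0],
    [[0, 0, 0], [0, -10.7, -3.6], 0],
    [[0, 0, 0], [0, -11.0, -2.2], 0],
    [[0, 0, 0], [0, -11.2, -0.7], 0],
    [[0, 0, 0], [0, -11.2, 0.7], 0],
    [[0, 0, 0], [0, -11.0, 2.2], 0],
    [[0, 0, 0], [0, -10.7, 3.6], 0],
    [[0, 0, 0], [0, 0, 0], 0],
    [[0, 0, 0], [0, 0, 0], 0.1],
    [[0, 0, 0], [0, 0, 0], 0.3],
    [[0, 0, 0], [0, 0, 0], 0.3],
  ],
)

```text
time_s: 61.2
ee_pos: [0.6569, -0.1531, 0.1469]
eef_rot: [3.141, 0.001, -1.571]
force: [0.0, -1.1, 0.3]
grip_width: 0.0267
```

>>> drive_tool(
  increments=[
    [[0, 0, 0], [0, 0, -30], 0.3],
    [[0, 0, 0], [0, 0, -32], 0.46],
    [[0, 0, 0], [-1.5, 40, 0], 0.46],
    [[0, 0, 0], [-1.5, 40, 0], 0.46],
    [[0, 0, 0], [0, 0, 0], 0.46],
    [[0, 0, 0], [0, 0, 0], 0.46],
  ],
)

```text
time_s: 61.95
ee_pos: [0.5775, -0.1504, 0.2096]
eef_rot: [-3.141, -0.0, -1.571]
force: [-0.1, 0.0, -1.0]
grip_width: 0.0434
```

Run:
```python
from h import *
s=shot('scene','s22')
cv2.imwrite('pics/r22.png',z(s,230,110,80,85,7,1.3)[:,:,::-1])
```

```text
(no output)
```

View pics/r22.png

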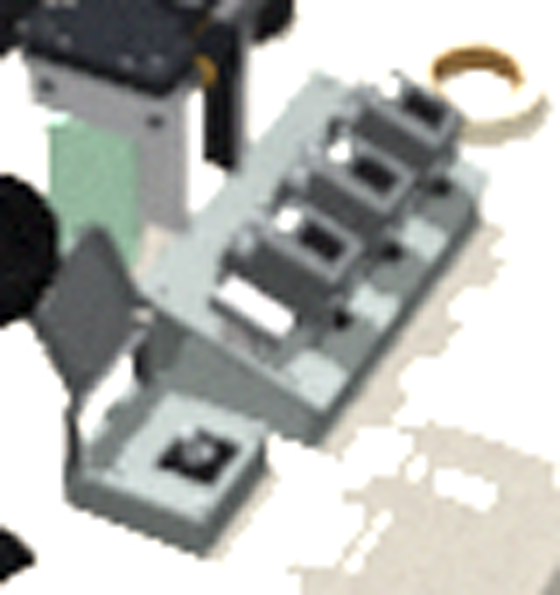

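The guard is open at (95,300) and the toggle leans left at (198,450). Next I'll descend around it, close, and move right.

>>> drive_tool(
  increments=[
    [[0, 0, 0], [0, 0, 40], 0.46],
    [[0, 0, 0], [0, 0, 40], 0.46],
    [[0, 0, 0], [0, 0, 40], 0.46],
    [[0, 0, 0], [0, 0, 20], 0.46],
    [[0, 0, 0], [0, 0, 9], 0.46],
    [[0, 0, 0], [0, 0, 0], 0.2],
    [[0, 0, 0], [0, 0, 0], 0],
    [[0, 0, 0], [0, 0, 0], 0],
    [[0, 0, 0], [0, 0, 0], 0],
    [[0, 0, 0], [4, 0, 0], 0],
    [[0, 0, 0], [4, 0, 0], 0],
    [[0, 0, 0], [4, 0, 0], 0],
    [[0, 0, 0], [1, 0, 0], 0],
    [[0, 0, 0], [0, 0, 0], 0],
  ],
  squeeze=6,
)

```text
time_s: 63.75
ee_pos: [0.5769, -0.1624, 0.0602]
eef_rot: [3.141, 0.002, -1.571]
force: [1.2, 11.1, 2.9]
grip_width: 0.0116
```

>>> drive_tool(
  increments=[
    [[0, 0, 0], [0, 0, 0], 0.25],
    [[0, 0, 0], [0, 0, 0], 0.3],
    [[0, 0, 0], [0, 0, -30], 0.3],
    [[0, 0, 0], [0, 0, -40], 0.3],
    [[0, 0, 0], [0, 0, -40], 0.3],
    [[0, 0, 0], [0, 0, -40], 0],
    [[0, 0, 0], [0, 0, 0], 0],
    [[0, 0, 0], [0, 0, 0], 0],
  ],
)

```text
time_s: 64.75
ee_pos: [0.5764, -0.1636, 0.2091]
eef_rot: [3.14, 0.0, -1.571]
force: [0.5, -0.6, -0.7]
grip_width: 0.0026
```

Run:
```python
from h import *
s=shot('scene','s23')
cv2.imwrite('pics/r23.png',z(s,230,110,80,85,7,1.3)[:,:,::-1]);print(ctrl.get_obs()['ee_pos'])
```

```text
[ 0.57631015 -0.16348075  0.20874397]
```

View pics/r23.png

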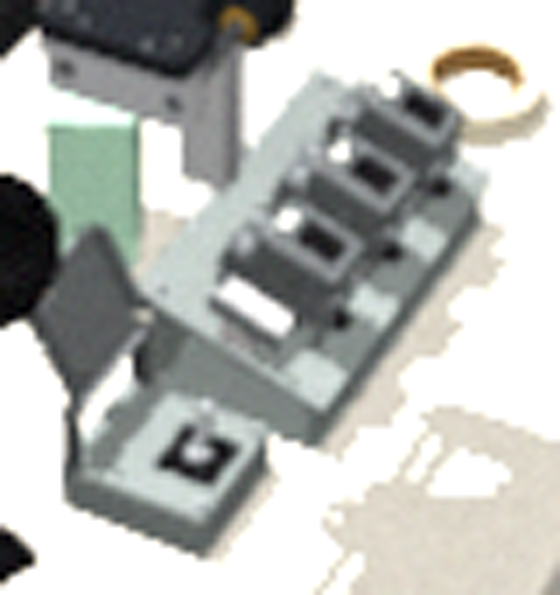

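>>> drive_tool(
  increments=[
    [[0, 0, 0], [-4, -41, -6], 0],
    [[0, 0, 0], [-4, -41, 0], 0],
    [[0, 0, 0], [-3, -42, 0], 0],
    [[0, 0, 0], [0, 0, 0], 0],
    [[0, 0, 0], [0, 0, 35], 0],
    [[0, 0, 0], [0, 0, 35], 0],
    [[0, 0, 0], [0, 15, 0], 0],
    [[0, 0, 0], [0, 15, 0], 0],
    [[0, 0, 0], [0, 15, 0], 0],
    [[0, 0, 0], [0, 15, 0], 0],
    [[0, 0, 0], [0, 12, 0], 0],
    [[0, 0, 0], [0, 10, 0], 0],
    [[0, 0, 0], [0, 8, 0], 0],
    [[0, 0, 0], [0, 0, 0], 0],
    [[0, 0, 0], [0, 0, 0], 0],
    [[0, 0, 0], [0, 0, -40], 0],
    [[0, 0, 0], [0, 0, -50], 0],
    [[0, 0, 0], [0, 0, 0], 0],
    [[0, 0, 0], [0, 0, 0], 0],
  ],
)

```text
time_s: 67.18
ee_pos: [0.6107, -0.1523, 0.2353]
eef_rot: [3.141, 0.0, -1.571]
force: [-0.1, 0.6, -0.1]
grip_width: 0.0005
```

Run:
```python
from h import *
s=shot('scene','s24')
cv2.imwrite('pics/r24.png',z(s,230,110,80,85,7,1.3)[:,:,::-1]);o=ctrl.get_obs();print(o['ee_pos'],o['force'],o['time_s'])
```

```text
[ 0.61052641 -0.15227212  0.23472906] [ 0.14656858 -0.37100764 -0.5165591 ] 67.225
```

View pics/r24.png

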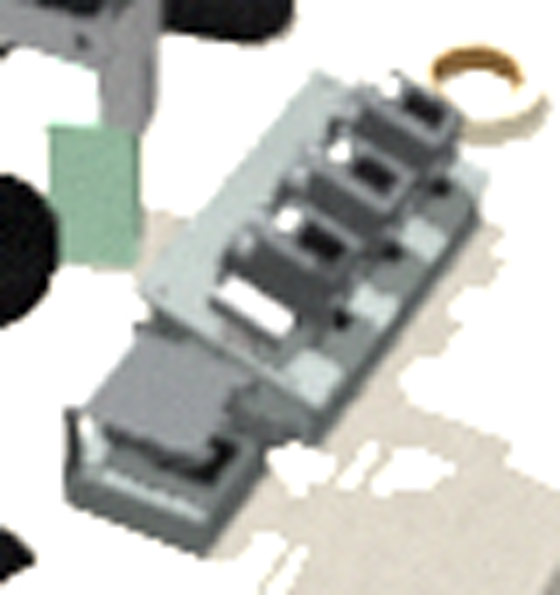

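```bash
python3 -c "
from station import ctrl
print(ctrl.hand_in())"
```

```text
the job is handed in; nothing more can be done
None
```

I handed the job in at about 67 s. The toggle was switched off, all three relays were clipped onto the rail, the toggle was switched back on, and the guard is shut. The hand-in gave no verdict.

- **Switch:** I lifted the guard, flipped the toggle to off and dropped the guard. After the relays were on, I lifted it again, flipped the toggle to on and dropped it again. Pictures before each closing showed the toggle leaning the right way, and both flips met the end stop. The last picture shows the guard shut.
- **Relays:** They sit about 56 mm apart on the rail. The first one did not snap home when tilted: the pictures showed its clip end a few millimetres up. I pressed it down with closed fingers and re-measured. All three then matched in both views to within about 1 mm, and all three resisted pressing at the same height within about 0.5 mm.
- **Third relay:** It first landed with its tongue on the rail. I lifted it, moved it 4 mm further back and fitted it normally.
- **Not checked:** I did not measure the tape roll, carton and timer at the end; I never worked against them, and the tape roll and carton look undisturbed in the last pictures. The clip and toggle readings come from pictures and forces only, since I had no direct joint values. The gripper was clear in the air and its force reading was close to zero.

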